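Uncover the storage pot and pack the milling block

ROBOT

A 6-joint arm with a two-finger parallel gripper is mounted at the origin on the work surface. World frame = base frame: x ahead of the robot, y to its left, z up, the work surface at z = 0. Lengths are in m, angles in rad, forces in N, time in s.
With the tool pointing down it reaches from about 0.3 to 0.95 m from the base axis. Payload 3.1 kg.
Tool frame: the origin (TCP) lies on the centre line of the jaws, within the pads' length; the fingertips stand nose_length ahead of it and the grasp point (between the pads) lies 3 mm ahead of it (nose_length is the distance from the TCP to the fingertips, in m); z points along the fingers, y is the line along which they close (so a half turn about z gives the same grasp; the last joint's range is limited). The gripper opens to 85 mm and grips with 20 to 120 N. Pads are 22 mm wide; open, the fingers measure 114 mm over their backs; the gripper's body (76 mm by 85 mm) begins 54 mm behind the grasp point. The pads swing forward as they close: fully open they stand 13 mm farther back than shut.
Start: joints at [1.072, 0.308, 1.634, -0, 1.2, -0.07], TCP at [0.26, 0.568, 0.253] pointing down, gripper open.
Joint ranges: [-3.06, 3.06], [-0.79, 1.96], [0.05, 2.63], [-1.19, 4.34], [0.05, 2.64], [-2.94, 2.94]. Speed limits (rad/s): [2.79, 2.79, 3.14, 3.14, 3.14, 3.14].

INTERFACE

Orientations are given as a unit quaternion [w, x, y, z].
In Python, from rig import * gives the robot as it stands.
- The arm moves only by the tool carry_out, never from a script. Its argument "deltas" is a list that holds one entry, the list of rows, each a list of 4 numbers: the shift along the tool's x, y, z in cm, then the turn about the tool's z in rad. A call has 1 to 12 rows; each row is the pose to reach, as a shift and turn from the pose commanded when the call began, along the tool's axes at that moment; what a row does not reach only later rows make up. A row lasts 1/12 s, in which the tool goes at most 41.7 mm and 7.16 degrees, less where a joint would pass 70% of its speed; a pose out of reach is approached as far as the arm can. A call with a gripper value outside its range is refused whole. "jaw" is the closure, from 0 (fully open) to 1 (shut), set as the call begins (left out, the last holds). The fingers move at their own pace and stop on an object; the grip force is fixed at half the most. Time passes only in rows, so rows that repeat a pose let the fingers close. It gives the time, the measured TCP pose, the force, the opening and the grip force at its end, in the units of the state.
- state(): the state, without advancing time (a new reading comes with each control period).
- grab_frame(name): name is "scene" or "top" or "wrist"; returns (picture, depth): 400x640x3 uint8, blue, green, red; 400x640 float32, m along the optical axis (not along the pixel's ray), 0 where there is no reading.
- camera_info(name): a dict with "fx", "fy", "cx", "cy" (pixels), "rvec" (rotation vector, rad) and "tvec" (3), from world to camera coordinates, as OpenCV has them; the wrist camera has in their place "T_tool_cam" (4x4, takes a point from camera to tool coordinates, whose origin is the TCP and whose axes are the flange's). Camera axes: x right, y down, z forward; pixel columns grow to the right and rows downward; lengths in m; the calibration is good to about 2 mm. A picture is of the moment at which its call begins: read the wrist's pose just before it. camera_info takes no time and is no camera call.
- finish_job(): hands the job in; it is judged then, once.
The state is a dict: "clock": time; "qpos": joint angles; "joint_vel": joint speeds; "effort": joint torques, N m; "tool_pos": TCP position; "eef_rot": TCP orientation; "contact_force": force on the tool from outside, world axes, zero at the start; "wrist_torque": the same for the moment, N m; "grip_width": opening from 0.0 (shut) to 1.0 (fully open); "grasp_force": force on a finger pad.
Only numpy, scipy, OpenCV 4.12 (cv2) and the standard library are available. Lean on these libraries where they do the work, as an engineer would, in place of code of your own. Each camera call takes 0.05 s, during which the arm holds its last target. There are 200 camera calls.

TASK

Lift the blue lid off the storage pot by its black knob and set it down, knob up, in the middle of the round cork mat. Then take the resin block out of the pot, stand it upright in the grey carrying case and press the case's hinged cover down until it is fully shut. Drop nothing, do not bang into the clear shield over the pot, and leave the bottle, the can and the white milling blank alone.

Things in the scene. Friction and masses are not known exactly. Their poses are not given: they have to be found in the camera images.
- stand: fixed grey base plate 200 x 200 x 6 mm with the white storage pot and, on two 12 mm posts behind it (x = +98, y = +-85 mm), a clear shield over the pot; origin at table level on the pot's axis, z up, +x towards the posts. A vertical tool cannot reach into the pot or to the lid on it: it must lean, wrist towards the open front (-x of the stand)
- pot_rim (a point): centre of the pot's mouth, at rim height, 60 mm above the table: collar 132 mm outside, 122 mm inside; inner floor 12 mm above the table; below the collar the pot is 156 mm wide, with a shoulder 50 mm above the table on which the lid rests
- shield_edge (a point): middle of the lower front edge (blue strip) of the clear shield, 245 mm above the table and 5 mm in front of the pot's axis; the shield is a level sheet 190 mm wide (y of the stand) that runs 115 mm back from this edge
- lid: loose blue lid, 156 mm diameter; origin at the centre of its underside (lower edge of its skirt), z up through the knob. Hollow: skirt 22 mm deep inside, inner diameter 142 mm; top plate at 22 to 28 mm. It starts on the pot's shoulder, origin 50 mm above the table, overlapping the collar by 10 mm; the block inside stands 18 mm higher than the lid's lower edge
- lid_knob (a point): middle of the lid's black knob, 56 mm above the lid's underside: round cap 34 mm diameter from 45 to 70 mm above the lid's underside, on a 22 mm neck
- block: pale yellow resin block 84 (x) x 30 (y) x 56 mm (z); origin at the centre of its underside. It starts upright in the pot (hidden by the lid), its top 68 mm above the table, 8 mm above the pot's rim; its long side points roughly to the shield's front and back
- mat: fixed round cork mat, 190 mm diameter, 6 mm thick; origin at the centre of its underside on the table
- case: fixed grey open case 126 (x) x 140 (y) x 66 mm (z) with 5 mm walls and floor; origin at the centre of its underside; its cover is hinged on the +x rim
- cover (a joint): angle of the case's amber cover about its hinge: 0 = shut flat on the case, about 1.57 = upright, up to 2.1 = leaning back beyond the case. The hinge is stiff and the cover stays where it is left. The cover is a plate 126 x 140 x 6 mm with an orange tab 60 mm wide that stands out 13 mm past the free edge
- cover_hinge (a point): middle of the cover's hinge line, on the +x top edge of the case, 66 mm above the table; the hinge line runs along the case's y
- cover_tab (a point): middle of the cover's orange tab, on its upper (outer) face, 132 mm from the hinge line
- bottle: white bottle, 60 mm diameter, 190 mm tall, standing beside the pot; origin at the centre of its underside; to be left alone
- can: can with green label, 60 mm diameter, 110 mm tall, standing beside the pot; origin at the centre of its underside; to be left alone
- puck: round white milling blank lying flat, 98 mm diameter, 22 mm thick; origin at the centre of its underside; to be left alone
Things that resemble listed ones, but are neither listed nor needed, are in the scene too. What is meant by the lid is not green, and is the larger of those in its own colour. Of the things that look like the mat, take the one that is farthest to the robot's right at the start.

How it is judged:
By the outcome, as a careful person would: the job done as asked, in the order asked, and still so for the second after the job is handed in, with the robot touching nothing.
It also fails if it takes over 70 s, if anything falls off the work surface, if the arm or the gripper's body presses on something with over 40 N, if the wrist force passes 120 N, or if a joint passes its speed limit or range.

## Working session

There is one attempt and no reset: what is moved stays moved. The work goes in short steps, Python scripts to look and compute and a tool call to move; the robot and the scene stay as the last step left them, time stands still between calls to the robot, and variables do not carry over. Pictures are saved under pics/ and viewed, at most 10 in all, crops included, and the job is handed in when it is done.

Besides the shell and the picture viewer there is one more tool, called as name(argument=value, ...) on one line, values as JSON. carry_out: Moves the arm, as the interface text tells. Its arguments: {"type":"object","properties":{"deltas":{"type":"array"},"jaw":{"type":"number"}},"required":["deltas"]}

```bash
mkdir -p pics; ls; cat > look.py <<'E'
from rig import *
import cv2, numpy as np, json
for n in ("scene","top"):
    p,d=grab_frame(n); cv2.imwrite(f"pics/{n}0.png",p); np.savez(f"{n}0.npz",p=p,d=d)
    print(n,camera_info(n))
print(camera_info("wrist")); print(state())
E
python3 look.py
```

```text
pics
scene {'fx': 399.6314844553081, 'fy': 399.6314844553081, 'cx': 325.3696424869034, 'cy': 200.61909637233754, 'rvec': array([ 2.45431525, -0.21826211,  0.06875732]), 'tvec': array([-0.4713514 ,  0.18343749,  1.1078394 ])}
top {'fx': 495.3796451969172, 'fy': 495.3796451969172, 'cx': 315.66514311141077, 'cy': 198.20910914318225, 'rvec': array([ 2.10315817, -2.14925776,  0.19875199]), 'tvec': array([-1.18318514e-03,  4.92922555e-01,  1.33777035e+00])}
{'fx': 348.4291701080798, 'fy': 348.4291701080798, 'cx': 315.4888631137623, 'cy': 197.35608213862153, 'T_tool_cam': array([[ 5.72545081e-04, -9.54536860e-01, -2.98092362e-01,
         7.55341369e-02],
       [ 9.99999183e-01,  8.87164380e-04, -9.20139269e-04,
         6.13254924e-04],
       [ 1.14276377e-03, -2.98091591e-01,  9.54536588e-01,
        -1.20355901e-01],
       [ 0.00000000e+00,  0.00000000e+00,  0.00000000e+00,
         1.00000000e+00]])}
{'clock': 0.1, 'qpos': array([ 1.07227980e+00,  3.08908539e-01,  1.63506588e+00,  1.42889545e-05,
        1.19969683e+00, -6.97158493e-02]), 'joint_vel': array([ 0.00156744, -0.00408573, -0.00096414,  0.00109531,  0.00092236,
        0.00146062]), 'effort': array([-2.83380878e-04, -4.16413343e+01, -2.77643216e+01, -1.78950222e-04,
        4.07706466e-03, -2.83609450e-05]), 'tool_pos': array([0.25955722, 0.56778505, 0.25216456]), 'eef_rot': array([-2.97713130e-04,  2.12763959e-01,  9.77103074e-01, -9.95765782e-04]), 'contact_force': array([ 0.64120331,  0.57611283, -0.36638093]), 'wrist_torque': array([ 0.02207357,  0.04665584, -0.03699534]), 'grasp_force': 0.0, 'grip_width': 1.001050154127606}
```

View pics/scene0.png

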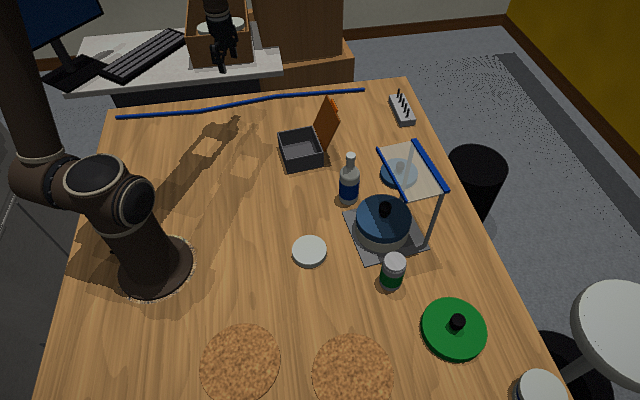

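View pics/top0.png

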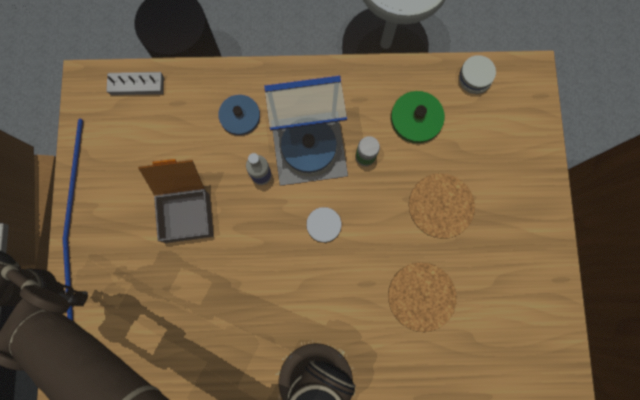

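Top view: two blue lids, at (308,145) on the pot under the shield (larger) and at (239,114) (smaller). The green lid at (418,116) is out. Two cork mats lie at (441,206) and (422,297); the first is farther right. The case is at (184,216) with its cover open at (172,177). I'll confirm these with an enlarged crop and measure.

```bash
cat > h.py <<'E'
from rig import *
import cv2, numpy as np
from scipy.spatial.transform import Rotation as R
def ray(n,uv):
    c=camera_info(n); Rm=R.from_rotvec(c['rvec']).as_matrix()
    uv=np.atleast_2d(np.asarray(uv,float))
    d=np.c_[(uv[:,0]-c['cx'])/c['fx'],(uv[:,1]-c['cy'])/c['fy'],np.ones(len(uv))]
    return -Rm.T@c['tvec'], d@Rm
def onplane(n,uv,z):
    o,d=ray(n,uv); return o+d*((z-o[2])/d[:,2])[:,None]
def cloud(n,D):
    v,u=np.mgrid[:400,:640]; o,d=ray(n,np.c_[u.ravel(),v.ravel()])
    P=o+d*D.reshape(-1,1); P[D.ravel()==0]=np.nan; return P.reshape(400,640,3)
def blobs(m,amin):
    n,l,s,c=cv2.connectedComponentsWithStats(m.astype(np.uint8)); 
    return [(l==i,s[i]) for i in range(1,n) if s[i][4]>=amin]
E
cat > m.py <<'E'
from h import *
np.set_printoptions(precision=4,suppress=True)
for n in ("top","scene"):
    f=np.load(n+"0.npz"); p=f['p'];P=cloud(n,f['d']); hsv=cv2.cvtColor(p,cv2.COLOR_BGR2HSV).astype(int)
    H,S,V=hsv[...,0],hsv[...,1],hsv[...,2]; Z=P[...,2]
    print(n,'cam',ray(n,[0,0])[0])
    on=(P[...,0]>-.2)&(P[...,0]<1.1)&(abs(P[...,1])<.9)
    ms={'blue':(H>95)&(H<125)&(S>70)&on,'green':(H>50)&(H<80)&(S>100)&on,'amber':(H<18)&(S>150)&on&(Z>.05),
        'high':on&(Z>.012)&(P[...,0]>.25)&(P[...,1]<.5),'grey':(S<50)&on&(V>40)}
    for k,m in ms.items():
        for b,s in blobs(m,60):
            q=P[b]; print(k,s,'med',np.nanmedian(q,0),'lo',np.nanpercentile(q,2,axis=0),'hi',np.nanpercentile(q,98,axis=0))
    if n=='top':
        for x,y in((441,206),(422,297)): 
            t=p.astype(int); 
            cork=(cv2.GaussianBlur(p,(9,9),0).astype(int)); 
            print('mat',onplane(n,(x,y),.006))
p=np.load("top0.npz")['p']; a=cv2.resize(p[70:260,130:370],None,fx=3.3,fy=3.15,interpolation=cv2.INTER_CUBIC); 
cv2.imwrite("pics/crop1.png",a[:600,:800])
E
python3 m.py
```

```text
top cam [ 0.2401 -0.0055  1.4053]
blue [265  76  75  15 430] med [0.7428 0.0166 0.2558] lo [ 0.7281 -0.0726  0.2514] hi [0.7574 0.1053 0.2605]
blue [ 220   96   39   38 1079] med [0.7499 0.2071 0.0205] lo [0.7003 0.1551 0.0144] hi [0.8063 0.26   0.0268]
blue [271 117  76  13 255] med [0.6388 0.0063 0.2551] lo [ 0.6282 -0.084   0.2471] hi [0.651  0.091  0.2605]
blue [ 63 119  19 168 723] med [0.492  0.6879 0.0125] lo [0.2761 0.675  0.0052] hi [0.7389 0.7005 0.0194]
blue [ 282  140   53   32 1115] med [0.608  0.004  0.0771] lo [ 0.5686 -0.0627  0.0712] hi [0.6439 0.0706 0.0831]
blue [ 67 306   6  14  60] med [0.1963 0.6684 0.0132] lo [0.18   0.3776 0.0066] hi [0.2206 0.6765 0.6132]
green [ 392   91   52   51 1943] med [ 0.73   -0.3116  0.027 ] lo [ 0.6641 -0.3832  0.0208] hi [ 0.8031 -0.2463  0.0339]
amber [ 139  159   65   35 1576] med [0.5438 0.3677 0.1364] lo [0.5152 0.3029 0.0757] hi [0.5712 0.4313 0.1917]
high [ 460   56   36   38 1031] med [ 0.85   -0.4907  0.056 ] lo [ 0.8098 -0.5373  0.0154] hi [ 0.8999 -0.4479  0.0627]
high [138  72  25  22 467] med [0.8542 0.4663 0.0283] lo [
[... 4496 characters left out ...]
37] hi [0.7525 0.0939 0.2538]
grey [339 152  21  34 457] med [0.5727 0.1327 0.1301] lo [0.5491 0.1161 0.094 ] hi [0.599  0.1543 0.1914]
grey [ 63 154  61  42 323] med [ 0.0155 -0.0249  0.3813] lo [-0.0533 -0.0566  0.3784] hi [0.0584 0.0523 0.3855]
grey [ 94 175  13  11  67] med [ 0.0259 -0.0298  0.39  ] lo [ 0.0162 -0.0383  0.3846] hi [ 0.0347 -0.0209  0.394 ]
grey [339 196  19   9  75] med [0.5699 0.1197 0.0142] lo [0.5479 0.1151 0.0024] hi [0.6005 0.1404 0.0245]
grey [292 235  35  33 916] med [ 0.4253 -0.0383  0.0221] lo [ 0.3822 -0.0796  0.0063] hi [0.4692 0.0105 0.0257]
grey [ 512  368   56   32 1315] med [ 0.8594 -0.4825  0.0585] lo [ 0.8136 -0.5108  0.0155] hi [ 0.9046 -0.4502  0.0621]
```

View pics/crop1.png

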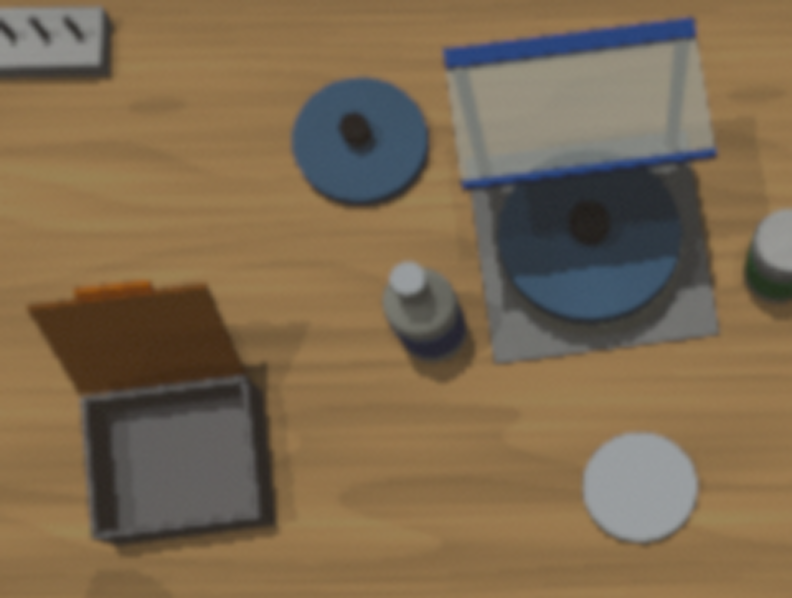

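The crop confirms it: the larger blue lid is on the pot under the shield at crop (590,225), and the smaller one lies on the table at (360,140). The cover stands open at (140,335). Next I'll work out the exact poses, and check the interface for how the lean can be commanded, since a row has only four numbers.

carry_out(deltas=[[[0, 0, 0, 0.05], [0, 0, 0, 0.05]]])

```text
clock: 0.27
tool_pos: [0.2597, 0.568, 0.2525]
eef_rot: [-0.0, 0.238, 0.971, -0.001]
contact_force: [-0.6, 0.2, 0.1]
grip_width: 1.003
grasp_force: 0.0
```

`nose_length` exists, but there's no explicit lean command. I'll move the arm high over the stand's azimuth with the tool x axis toward the robot. From there I'll test what a target beyond reach does to the tool's lean.

carry_out(deltas=[[[-3, -2, -3, -0.1], [-7, -4.5, -6, -0.2], [-10, -6, -10, -0.3], [-13, -8, -13, -0.4], [-16, -10, -16, -0.5], [-19, -12, -19, -0.6], [-22, -14, -20, -0.6], [-25.5, -16, -20, -0.6], [-29, -18.5, -20, -0.6], [-32, -20.5, -20, -0.6], [-35, -22, -20, -0.6], [-38, -24, -20, -0.6]]])

```text
clock: 1.27
tool_pos: [0.4792, 0.1923, 0.4535]
eef_rot: [0.001, -0.061, 0.998, 0.0]
contact_force: [0.9, 0.4, -0.2]
grip_width: 0.998
grasp_force: 0.0
```

```bash
python3 -c "
from rig import *
print(nose_length); s=state(); print(s['qpos'],s['tool_pos'],s['eef_rot'])"
```

```text
0.022
[ 2.97111548e-01 -2.38580182e-02  1.61505762e+00  1.26855550e-04
  1.54926110e+00 -1.39638226e+00] [0.4791967  0.19225008 0.45352912] [ 5.35506152e-04 -6.13089272e-02  9.98118676e-01  1.93862842e-04]
```

carry_out(deltas=[[[-4, -1, 0, 0], [-8, -2, 0, 0], [-12, -3, 0, 0], [-16, -4, 0, 0], [-20, -5, 0, 0], [-24, -5, 0, 0], [-28, -5, 0, 0], [-32, -5, 0, 0], [-36, -5, 0, 0], [-40, -5, 0, 0], [-44, -5, 0, 0], [-48, -5, 0, 0]]])

```text
clock: 2.27
tool_pos: [0.9021, 0.193, 0.4401]
eef_rot: [0.01, -0.061, 0.998, 0.002]
contact_force: [35.6, 6.8, 32.2]
grip_width: 1.005
grasp_force: 0.0
```

```bash
python3 -c "
from rig import *
s=state(); print(s['qpos'],s['tool_pos'],s['eef_rot'])"
```

```text
[ 1.63216088e-01  1.07748956e+00  5.00967392e-02  1.33605012e-03
  1.99423593e+00 -1.52973760e+00] [0.90214456 0.19301654 0.44013134] [ 0.00977172 -0.06131769  0.99806917  0.001611  ]
```

carry_out(deltas=[[[0, 0, 0, 0], [0, 0, 0, 0], [0, 0, 0, 0], [-4, 0, 0, 0], [-8, 0, 0, 0], [-12, 0, 0, 0], [-16, 0, 0, 0], [-16, 0, 0, 0], [-16, 0, 0, 0]]])

```text
clock: 3.02
tool_pos: [0.9312, 0.1877, 0.4008]
eef_rot: [0.027, -0.061, 0.998, 0.004]
contact_force: [-0.0, -0.2, 0.9]
grip_width: 1.003
grasp_force: 0.0
```

```bash
python3 -c "
from rig import *
s=state(); print(s['qpos'],s['tool_pos'],s['eef_rot'],s['joint_vel'])"
```

```text
[ 0.15227851  1.12018554  0.0505859   0.00286532  1.9165757  -1.53863567] [0.93120478 0.18772346 0.4007971 ] [ 0.0268813  -0.0605217   0.99779752  0.00382593] [-0.00936718  0.04761109 -0.00013108  0.00206405 -0.04024526 -0.00931773]
```

carry_out(deltas=[[[4, 0, 0, 0], [8, 0, 0, 0], [12, 0, 0, 0], [16, 0, 0, 0], [20, 0, 0, 0], [24, 0, 0, 0], [28, 0, 0, 0], [28, 0, 0, 0], [28, 0, 0, 0]]])

```text
clock: 3.77
tool_pos: [0.6501, 0.1541, 0.3883]
eef_rot: [0.027, -0.061, 0.998, 0.004]
contact_force: [1.5, -0.3, -0.2]
grip_width: 1.001
grasp_force: 0.0
```

```bash
python3 -c "
from rig import *
s=state(); print(s['qpos'],s['tool_pos'],s['eef_rot'],s['joint_vel'])"
```

```text
[ 0.16657819  0.27616544  1.40604523  0.00228567  1.40476794 -1.52632221] [0.65010651 0.15409207 0.38827327] [ 0.02703251 -0.0608336   0.99777377  0.00400146] [ 0.0112109  -0.38414133  0.48567182 -0.00273009 -0.19667189  0.01300237]
```

The tool leans when pushed past its reach, and the lean persists, because each call refers to the pose actually reached. A better limit to use is joint 5's upper one (2.64), at high poses. I'll fit the planar kinematics from the readings and check that.

```bash
cat > kin.py <<'E'
import numpy as np
from scipy.optimize import least_squares
D=[(.3089,1.6351,1.1997,.6243,.2522),(-.02386,1.61506,1.54926,.5163,.4535),(1.07749,.05010,1.99424,.9226,.4401),(1.12019,.05059,1.91658,.9499,.4008),(.27617,1.40605,1.40477,.6681,.3883)]
def rows(q2,q3,q5):
    a=q2+q3;s=a+q5
    return [[1,0,np.sin(q2),np.sin(a),np.cos(a),np.sin(s)],[0,1,np.cos(q2),np.cos(a),-np.sin(a),np.cos(s)]]
A=np.vstack([rows(*d[:3]) for d in D]); b=np.ravel([d[3:] for d in D])
reg=np.diag([1,1,0,0,0,1])*3e-3   # weak prior
k=np.linalg.lstsq(np.vstack([A,reg]),np.r_[b,reg@[0,.33,0,0,0,.25]],rcond=None)[0]
def fk(q): return np.array(rows(*q))@k
lo=np.array([-.79,.05,.05]);hi=np.array([1.96,2.63,2.64])
def ik(r,z,al,w,q0): return least_squares(lambda q:np.r_[fk(q)-[r,z],w*(np.pi-al-q.sum())],np.clip(q0,lo+1e-3,hi-1e-3),bounds=(lo,hi)).x
if __name__=="__main__":
    np.set_printoptions(precision=4,suppress=True); print(k, abs(A@k-b).max())
    for w in (.1,.3,.5,1,2):
        q=ik(.9226+.156,.4401,0.0198,w,np.array(D[2][:3])); print('push',w,q,fk(q),np.pi-q.sum())
    for r in (.3,.4,.5):
        for z in (.6,.7,.8,.9,1.):
            for w in(.3,1): 
                q=ik(r,z,.055,w,np.array(D[1][:3])); print(r,z,w,q,fk(q)-[r,z],'al',np.degrees(np.pi-q.sum()))
    for al in (35,40,45): print(al,ik(.64,.11,np.radians(al),1,np.array([.9,1.3,.2])),ik(.64,.16,np.radians(al),1,np.array([.9,1.3,.2])))
E
python3 kin.py
```

```text
[0.0023 0.3128 0.4811 0.5259 0.0365 0.2931] 7.51267614834128e-05
push 0.1 [1.1176 0.05   1.5084] [1.0645 0.4343] 0.4655513480886948
push 0.3 [1.1191 0.05   1.7108] [1.0093 0.4117] 0.26166328650502013
push 0.5 [1.1249 0.05   1.823 ] [0.9777 0.3994] 0.1437431342134632
push 1 [1.1311 0.05   1.9036] [0.9547 0.391 ] 0.056878150796842775
push 2 [1.1334 0.05   1.9287] [0.9475 0.3885] 0.029512031372821657
0.3 0.6 0.3 [-0.4815  1.6876  1.8805] [0. 0.] al 3.1512678724043224
0.3 0.6 1 [-0.4815  1.6876  1.8805] [0. 0.] al 3.1512678731311685
0.3 0.7 0.3 [-0.4039  1.4381  2.0524] [0. 0.] al 3.15126648348655
0.3 0.7 1 [-0.4039  1.4381  2.0524] [0. 0.] al 3.1512676739148358
0.3 0.8 0.3 [-0.2912  1.1428  2.235 ] [-0. -0.] al 3.1512684517218497
0.3 0.8 1 [-0.2912  1.1428  2.235 ] [-0. -0.] al 3.151267892147069
0.3 0.9 0.3 [-0.123   0.7561  2.4535] [-0. -0.] al 3.151267873223201
0.3 0.9 1 [-0.123   0.7561  2.4535] [-0. -0.] al 3.151268030603484
0.3 1.0 0.3 [0.0654 0.3154 2.64  ] [-0.0015 -0.0234] al 6.918253788062435
0.3 1.0 1 [0.0447 0.3918 2.64  ] [-0.0017 -0.0379] al 3.7305710009250226
0.4 0.6 0.3 [
[... 799 characters left out ...]
70168274
0.5 0.7 0.3 [-0.0139  1.1287  1.9718] [-0. -0.] al 3.15126792291204
0.5 0.7 1 [-0.0139  1.1287  1.9718] [-0. -0.] al 3.151267879814048
0.5 0.8 0.3 [0.1019 0.7913 2.1934] [-0. -0.] al 3.1512682773081697
0.5 0.8 1 [0.1019 0.7913 2.1934] [-0. -0.] al 3.151267893577326
0.5 0.9 0.3 [0.3937 0.1354 2.5574] [-0. -0.] al 3.151269232720817
0.5 0.9 1 [0.3937 0.1354 2.5574] [-0. -0.] al 3.1512678882172263
0.5 1.0 0.3 [0.3662 0.05   2.5475] [-0.0275 -0.0602] al 10.191851705598543
0.5 1.0 1 [0.3916 0.05   2.6328] [-0.0366 -0.0751] al 3.8496366804492177
35 [0.3182 2.104  0.1086] [0.2226 2.0892 0.219 ]
40 [0.2833 2.1255 0.05  ] [0.2172 2.1401 0.0862]
45 [0.2176 2.1308 0.05  ] [0.1698 2.1556 0.05  ]
```

The fit is good to 0.1 mm, and a rotation weight of about 1 m/rad reproduces the observed lean. Next I'll simulate the outward pushes needed to reach a lean of about 35°.

```bash
cat > sim.py <<'E'
from kin import *
np.set_printoptions(precision=4,suppress=True)
q=np.array([.27617,1.40605,1.40477]); al=np.pi-q.sum()
q=ik(.92,.42,al,1,q); print(q,fk(q))
for i in range(6):
    best=None
    for e in range(-60,80,10):
        t=fk(q)+.48*np.array([np.cos(np.radians(e)),np.sin(np.radians(e))]); n=ik(*t,np.pi-q.sum(),1,q)
        if fk(n)[1]>.36 and (best is None or n.sum()<best[1].sum()): best=(e,n)
    e,q=best; al=np.pi-q.sum(); print('elev',e,q,fk(q),np.degrees(al))
E
python3 sim.py
```

```text
[0.9346 0.3489 1.8035] [0.92 0.42]
elev 20 [1.1065 0.05   1.8091] [0.9799 0.4179] 10.083461913671384
elev 20 [1.1198 0.05   1.6666] [1.0218 0.4146] 17.481874544506802
elev 20 [1.1324 0.05   1.5248] [1.0619 0.4165] 24.8893061663692
elev 30 [1.0867 0.05   1.443 ] [1.0768 0.4767] 32.19262087064088
elev 30 [1.0581 0.05   1.3457] [1.0945 0.5244] 39.40603173044384
elev 30 [1.0412 0.05   1.24  ] [1.1133 0.5641] 46.43577528300751
```

carry_out(deltas=[[[-4, -1, 0, 0], [-8, -2, 0, 0], [-12, -3, 0, 0], [-16, -3, 0, 0], [-20, -3, 0, 0], [-23, -3, -2, 0], [-25, -3, -3, 0], [-25, -3, -3, 0]]])

```text
clock: 4.43
tool_pos: [0.9085, 0.1544, 0.429]
eef_rot: [0.031, -0.06, 0.998, 0.004]
contact_force: [0.2, -0.5, -0.9]
grip_width: 0.997
grasp_force: 0.0
```

```bash
python3 -c "
from rig import *
s=state(); print(s['qpos'],s['tool_pos'],s['eef_rot'],s['joint_vel'])"
```

```text
[ 0.11967002  0.94134442  0.31979337  0.00457949  1.81816249 -1.57071748] [0.90852419 0.15437905 0.42899506] [ 0.03095353 -0.0603592   0.99768841  0.004061  ] [ 0.00168018  0.00365006  0.02616462 -0.00235706  0.06955761  0.00098382]
```

carry_out(deltas=[[[-3, 0, -1, 0], [-6, 0, -2, 0], [-10, 0, -3, 0], [-14, 0, -4, 0], [-18, 0, -5, 0], [-22, 0, -6, 0], [-26, 0, -7, 0], [-30, 0, -8, 0], [-34, 0, -9, 0], [-38, 0, -11, 0], [-42, 0, -12, 0], [-46, 0, -13, 0]]])

```text
clock: 5.43
tool_pos: [0.9402, 0.1496, 0.4188]
eef_rot: [0.043, -0.06, 0.997, 0.005]
contact_force: [0.5, 0.8, 0.3]
grip_width: 1.002
grasp_force: 0.0
```

carry_out(deltas=[[[-4, 0, -1, 0], [-8, 0, -2, 0], [-12, 0, -2, 0], [-16, 0, -3, 0], [-20, 0, -4, 0], [-24, 0, -5, 0], [-28, 0, -5, 0], [-32, 0, -6, 0], [-36, 0, -7, 0], [-40, 0, -8, 0], [-44, 0, -8, 0], [-47, 0, -8, 0]]])

```text
clock: 6.43
tool_pos: [0.9617, 0.1447, 0.394]
eef_rot: [0.059, -0.06, 0.996, 0.007]
contact_force: [0.2, -0.7, -0.3]
grip_width: 1.005
grasp_force: 0.0
```

```bash
python3 -c "
from rig import *
import numpy as np
s=state(); q=s['qpos'];print(q,s['tool_pos'],s['eef_rot'],s['joint_vel'],np.degrees(np.pi-q[1]-q[2]-q[4]))"
```

```text
[ 0.10195836  1.12886429  0.05136896  0.00910678  1.84221549 -1.58697781] [0.96165747 0.14472155 0.39396334] [ 0.05929673 -0.06040742  0.9963874   0.00685489] [-7.37176207e-03  3.49871143e-02 -5.04683345e-05  1.84871842e-03
 -3.39914530e-02 -5.14087404e-03] 6.826443003016465
```

The lead is clamped, so each call gives a roughly fixed lean. I'll see whether short calls accumulate lean faster.

carry_out(deltas=[[[-48, 0, -8, 0]]])

```text
clock: 6.52
tool_pos: [0.9703, 0.1451, 0.3927]
eef_rot: [0.072, -0.06, 0.996, 0.008]
contact_force: [-0.2, -0.5, -0.7]
grip_width: 1.003
grasp_force: 0.0
```

carry_out(deltas=[[[-48, 0, -8, 0]]])

```text
clock: 6.6
tool_pos: [0.979, 0.1451, 0.3928]
eef_rot: [0.086, -0.06, 0.994, 0.009]
contact_force: [0.4, -0.3, -0.5]
grip_width: 0.999
grasp_force: 0.0
```

carry_out(deltas=[[[-48, 0, -8, 0], [-48, 0, -8, 0]]])

```text
clock: 6.77
tool_pos: [0.9891, 0.1446, 0.3943]
eef_rot: [0.103, -0.06, 0.993, 0.011]
contact_force: [-0.7, -0.7, 0.1]
grip_width: 1.005
grasp_force: 0.0
```

carry_out(deltas=[[[-48, 0, -8, 0], [-48, 0, -8, 0], [-48, 0, -8, 0], [-48, 0, -8, 0]]])

```text
clock: 7.1
tool_pos: [0.9983, 0.1426, 0.3975]
eef_rot: [0.119, -0.06, 0.991, 0.012]
contact_force: [0.2, 0.5, -0.0]
grip_width: 1.003
grasp_force: 0.0
```

```bash
python3 -c "
from rig import *
import numpy as np
s=state(); q=s['qpos'];print(q,s['tool_pos'],s['eef_rot'],s['joint_vel'],np.degrees(np.pi-q[1]-q[2]-q[4]))"
```

```text
[ 0.09414649  1.13177613  0.05154255  0.01592695  1.71923844 -1.59322733] [0.99832309 0.14263279 0.39747466] [ 0.1188777  -0.05994317  0.9910258   0.01194865] [-0.00634246  0.00196613  0.00034838  0.00116877 -0.00447801 -0.00823237] 13.695726553036142
```

carry_out(deltas=[[[-48, 3, -5, 0]]])

```text
clock: 7.18
tool_pos: [1.006, 0.1448, 0.3991]
eef_rot: [0.132, -0.059, 0.989, 0.013]
contact_force: [-0.5, -0.5, 0.4]
grip_width: 0.999
grasp_force: 0.0
```

carry_out(deltas=[[[-48, 3, -5, 0]]])

```text
clock: 7.27
tool_pos: [1.0137, 0.1479, 0.4016]
eef_rot: [0.146, -0.06, 0.987, 0.014]
contact_force: [0.1, -0.1, -0.6]
grip_width: 1.0
grasp_force: 0.0
```

carry_out(deltas=[[[-48, 3, -5, 0]]])

```text
clock: 7.35
tool_pos: [1.0206, 0.1507, 0.4052]
eef_rot: [0.16, -0.06, 0.985, 0.015]
contact_force: [0.6, 0.6, -0.1]
grip_width: 0.999
grasp_force: 0.0
```

carry_out(deltas=[[[-48, 3, -5, 0]]])

```text
clock: 7.43
tool_pos: [1.0271, 0.1533, 0.4101]
eef_rot: [0.173, -0.059, 0.983, 0.017]
contact_force: [-0.1, -0.5, -0.5]
grip_width: 1.0
grasp_force: 0.0
```

carry_out(deltas=[[[-48, 3, -5, 0]]])

```text
clock: 7.52
tool_pos: [1.0333, 0.1556, 0.416]
eef_rot: [0.187, -0.059, 0.98, 0.018]
contact_force: [-0.4, -0.1, -0.9]
grip_width: 1.0
grasp_force: 0.0
```

carry_out(deltas=[[[-48, 3, -5, 0]]])

```text
clock: 7.6
tool_pos: [1.0393, 0.1579, 0.4231]
eef_rot: [0.201, -0.059, 0.978, 0.019]
contact_force: [0.6, 0.1, -0.6]
grip_width: 1.004
grasp_force: 0.0
```

carry_out(deltas=[[[-48, 3, -5, 0]]])

```text
clock: 7.68
tool_pos: [1.0447, 0.1601, 0.4311]
eef_rot: [0.215, -0.059, 0.975, 0.02]
contact_force: [0.3, -0.0, -0.2]
grip_width: 1.003
grasp_force: 0.0
```

carry_out(deltas=[[[-48, 3, -5, 0]]])

```text
clock: 7.77
tool_pos: [1.0497, 0.1621, 0.44]
eef_rot: [0.228, -0.059, 0.972, 0.022]
contact_force: [0.7, 0.0, -0.2]
grip_width: 0.996
grasp_force: 0.0
```

```bash
python3 -c "
from rig import *
import numpy as np
s=state(); q=s['qpos'];print(q,s['tool_pos'],s['eef_rot'],s['joint_vel'],np.degrees(np.pi-q[1]-q[2]-q[4]))"
```

```text
[ 0.10624687  1.11035764  0.05163984  0.02166741  1.51738    -1.58123392] [1.04967191 0.16211758 0.44003737] [ 0.22826899 -0.05866721  0.97158842  0.02161868] [ 0.01329264 -0.07019992 -0.00306168  0.00506269 -0.26508218  0.0136336 ] 26.48297824332816
```

```bash
python3 -c "
from kin import *
for r,z in ((.637,.106),(.637,.14),(.60,.16),(.637,.058),(.62,.058),(.61,.065),(.46,.1),(.47,.13)):
  o=[]
  for al in range(20,46):
    q=ik(r,z,np.radians(al),1,np.array([.3,2.1,.1])); o.append((al,abs(fk(q)-[r,z]).max(),q))
  g=[a for a in o if a[1]<3e-4]; print(r,z,'max al',g[-1] if g else o[0])
"
```

```text
0.637 0.106 max al (36, np.float64(4.3870311550175956e-10), array([0.32150848, 2.12120539, 0.07056025]))
0.637 0.14 max al (39, np.float64(1.5421171339902173e-08), array([0.25205338, 2.14319026, 0.06567062]))
0.6 0.16 max al (40, np.float64(2.3820858813250467e-08), array([0.14764669, 2.22732544, 0.06848884]))
0.637 0.058 max al (33, np.float64(0.00028455957507705215), array([0.42146579, 2.09438112, 0.0500002 ]))
0.62 0.058 max al (32, np.float64(1.1637044982498734e-07), array([0.39912328, 2.1234315 , 0.0605326 ]))
0.61 0.065 max al (32, np.float64(1.1538589628212748e-07), array([0.37022166, 2.14589559, 0.06697013]))
0.46 0.1 max al (33, np.float64(6.960668879710252e-05), array([0.04067804, 2.47497902, 0.0500094 ]))
0.47 0.13 max al (36, np.float64(1.320140202709652e-08), array([-0.02987481,  2.47399853,  0.06915041]))
```

carry_out(deltas=[[[-48, 3, -5, 0]]])

```text
clock: 7.85
tool_pos: [1.0542, 0.164, 0.4497]
eef_rot: [0.242, -0.058, 0.968, 0.023]
contact_force: [0.3, 0.1, 1.0]
grip_width: 1.002
grasp_force: 0.0
```

carry_out(deltas=[[[-48, 3, -5, 0]]])

```text
clock: 7.93
tool_pos: [1.0583, 0.1658, 0.4599]
eef_rot: [0.255, -0.058, 0.965, 0.024]
contact_force: [0.1, 0.4, 0.4]
grip_width: 0.997
grasp_force: 0.0
```

carry_out(deltas=[[[-48, 3, -5, 0]]])

```text
clock: 8.02
tool_pos: [1.0619, 0.1675, 0.4709]
eef_rot: [0.268, -0.058, 0.961, 0.025]
contact_force: [-0.0, 0.1, -0.7]
grip_width: 1.002
grasp_force: 0.0
```

carry_out(deltas=[[[0, 0, 0, 0], [0, 0, 0, 0]]])

```text
clock: 8.18
tool_pos: [1.0613, 0.1674, 0.472]
eef_rot: [0.268, -0.058, 0.961, 0.025]
contact_force: [0.0, 0.1, 0.0]
grip_width: 0.998
grasp_force: 0.0
```

```bash
cat >> h.py <<'E'
def pose(s=None):
    s=s or state(); w,x,y,z=s['eef_rot']; return np.array(s['tool_pos']),R.from_quat([x,y,z,w]).as_matrix()
def go(*ts):   # print tool-axis shifts (cm) from now to each world TCP target
    np.set_printoptions(precision=4,suppress=True)
    s=state(); p,M=pose(s); q=s['qpos']; print('t',s['clock'],'q',q,'p',p,'lean',np.degrees(np.arccos(-M[2,2])),'az z',np.degrees(np.arctan2(M[1,2],M[0,2])),'F',s['contact_force'],'grip',s['grip_width'],s['grasp_force'])
    print('x',M[:,0],'y',M[:,1],'z',M[:,2])
    for t in ts: print(t,'->',np.round(100*M.T@(np.array(t)-p),1))
E
python3 -c "
from h import *
go((.75,.10,.45),(.5,.0,.42),(.575,-.002,.21),(.637,.0055,.108))"
```

```text
t 8.1833 q [ 0.1095  1.0887  0.051   0.0235  1.4581 -1.5782] p [1.0613 0.1674 0.472 ] lean 31.181549090617718 az z 8.85884051794431 F [0.0251 0.0665 0.0062] grip 0.9976443642687023 0.0
x [-0.8501 -0.0982 -0.5175] y [-0.1253  0.992   0.0175] z [ 0.5116  0.0797 -0.8555]
(0.75, 0.1, 0.45) -> [ 28.3  -2.8 -14.6]
(0.5, 0.0, 0.42) -> [ 52.   -9.7 -25.6]
(0.575, -0.002, 0.21) -> [ 56.6 -11.2  -3.8]
(0.637, 0.0055, 0.108) -> [ 56.5 -11.4   8.1]
```

carry_out(deltas=[[[3, -0.5, -1.5, 0], [7, -1.3, -3.4, 0], [10.5, -2, -5.2, 0], [14, -2.6, -6.9, 0], [17.5, -3.3, -8.6, 0], [21, -3.9, -10.3, 0], [24.5, -4.6, -12.1, 0], [28, -5.2, -13.8, 0], [31.5, -5.9, -15.5, 0], [35, -6.5, -17.2, 0], [38.5, -7.2, -19, 0], [42, -7.8, -20.7, 0]]])

```text
clock: 9.18
tool_pos: [0.6496, 0.0445, 0.4325]
eef_rot: [0.266, -0.058, 0.962, 0.025]
contact_force: [0.8, -0.6, 0.6]
grip_width: 0.998
grasp_force: 0.0
```

carry_out(deltas=[[[3.5, -0.7, -1.7, 0], [7, -1.3, -3.4, 0], [10, -1.9, -4.9, 0], [10, -1.9, -4.9, 0], [10, -1.9, -4.9, 0]]])

```text
clock: 9.6
tool_pos: [0.5427, 0.0119, 0.4233]
eef_rot: [0.267, -0.057, 0.962, 0.025]
contact_force: [-0.2, -0.2, 0.3]
grip_width: 0.996
grasp_force: 0.0
```

```bash
cat > w.py <<'E'
from h import *
import sys
go((.575,-.002,.21),(.637,.0055,.108))
s=state(); p,M=pose(s); img,d=grab_frame("wrist"); c=camera_info("wrist"); T=c['T_tool_cam']
cv2.imwrite(f"pics/{sys.argv[1]}.png",img); np.savez(f"{sys.argv[1]}.npz",p=img,d=d,pos=p,M=M)
v,u=np.mgrid[:400,:640]; X=np.stack([(u-c['cx'])/c['fx']*d,(v-c['cy'])/c['fy']*d,d],-1)@T[:3,:3].T+T[:3,3]; W=X@M.T+p
V=img.max(2); Z=W[...,2]; m=(V<45)&(d>0)&(Z>.09)&(Z<.13)&(abs(W[...,0]-.64)<.06)&(abs(W[...,1])<.06)
print('knob px',m.sum(),np.median(W[m],0),W[m].min(0),W[m].max(0)) if m.any() else 0
E
python3 w.py w1
```

```text
t 9.6 q [-0.14   -0.2689  1.9664  0.1873  0.9285 -1.9029] p [0.5427 0.0119 0.4233] lean 31.115961563385365 az z 8.74897591237939 F [-0.1712 -0.1565  0.2605] grip 0.9964154664452314 0.0
x [-0.8508 -0.097  -0.5165] y [-0.1237  0.9922  0.0173] z [ 0.5108  0.0786 -0.8561]
(0.575, -0.002, 0.21) -> [ 8.4 -2.1 19.8]
(0.637, 0.0055, 0.108) -> [ 8.3 -2.3 31.8]
knob px 812 [0.6374 0.0057 0.1191] [ 0.6269 -0.0109  0.0953] [0.6607 0.0223 0.1215]
```

View pics/w1.png

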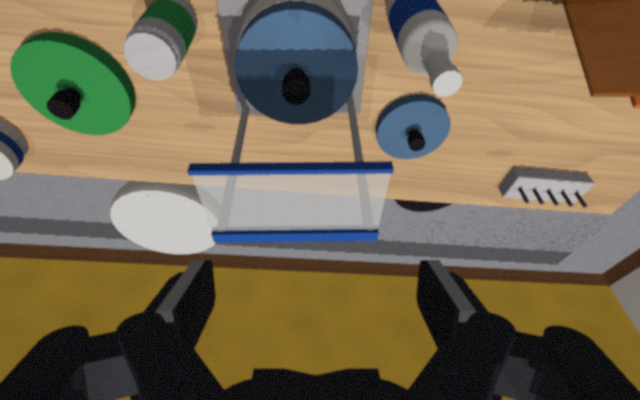

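The wrist view shows the large lid's knob at (296,86), centred between the shield posts, with the shield strips at rows 168 and 237. I'll line up on the knob's axis and then go in along the tool z.

carry_out(deltas=[[[3, -0.8, 1.5, 0], [6, -1.6, 4, 0], [8.1, -2.3, 7, 0], [8.1, -2.3, 10.5, 0], [8.1, -2.3, 14, 0], [8.1, -2.3, 17, 0], [8.1, -2.3, 19.5, 0], [8.1, -2.3, 19.5, 0]]])

```text
clock: 10.32
tool_pos: [0.5773, -0.0019, 0.2079]
eef_rot: [0.262, -0.058, 0.963, 0.026]
contact_force: [-0.8, 0.2, -0.4]
grip_width: 0.999
grasp_force: 0.0
```

```bash
python3 - <<'E'
from h import *
go((.6385,.0055,.1105))
E
python3 w.py w2 | tail -1
```

```text
t 10.3167 q [-0.1617  0.0391  2.1468  0.3621  0.4721 -2.1366] p [ 0.5773 -0.0019  0.2079] lean 30.543943685971907 az z 9.216859069361941 F [-0.7585  0.2259 -0.4488] grip 0.9989859554029578 0.0
x [-0.8558 -0.0984 -0.5078] y [-0.1261  0.9918  0.0203] z [ 0.5016  0.0814 -0.8612]
(0.6385, 0.0055, 0.1105) -> [-0.4 -0.2 11.5]
knob px 2131 [0.6341 0.005  0.1184] [ 0.6262 -0.0107  0.0906] [0.6598 0.0224 0.1209]
```

carry_out(deltas=[[[-0.2, -0.1, 2, 0], [-0.5, -0.2, 4.5, 0], [-0.5, -0.2, 7, 0], [-0.5, -0.2, 9, 0], [-0.5, -0.2, 10.5, 0], [-0.5, -0.2, 11.5, 0], [-0.5, -0.2, 11.5, 0]]])

```text
clock: 10.95
tool_pos: [0.6416, 0.0051, 0.1175]
eef_rot: [0.266, -0.058, 0.962, 0.025]
contact_force: [-0.4, -0.4, 0.6]
grip_width: 0.998
grasp_force: 0.0
```

```bash
python3 - <<'E'
from h import *
go((.6395,.0055,.1105))
E
```

```text
t 10.95 q [-0.1263  0.3125  2.0561  0.5323  0.2868 -2.2936] p [0.6416 0.0051 0.1175] lean 31.043245286161582 az z 8.926156964536958 F [-0.3529 -0.3769  0.6409] grip 0.9983249335419008 0.0
x [-0.8513 -0.0984 -0.5154] y [-0.1256  0.9919  0.018 ] z [ 0.5094  0.08   -0.8568]
(0.6395, 0.0055, 0.1105) -> [0.5 0.1 0.5]
```

Now the last half centimetre, then close on the knob.

carry_out(deltas=[[[0.5, 0.1, 0.5, 0], [0.5, 0.1, 0.5, 0]]])

```text
clock: 11.12
tool_pos: [0.6388, 0.0059, 0.1116]
eef_rot: [0.267, -0.058, 0.962, 0.025]
contact_force: [-0.3, -0.5, -0.3]
grip_width: 1.001
grasp_force: 0.0
```

carry_out(deltas=[[[0, 0, 0, 0], [0, 0, 0, 0], [0, 0, 0, 0], [0, 0, 0, 0], [0, 0, 0, 0], [0, 0, 0, 0], [0, 0, 0, 0], [0, 0, 0, 0]]], jaw=1)

```text
clock: 11.78
tool_pos: [0.6395, 0.0056, 0.1123]
eef_rot: [0.268, -0.058, 0.961, 0.025]
contact_force: [-3.9, -0.5, 6.0]
grip_width: 0.379
grasp_force: 59.6
```

```bash
python3 - <<'E'
from h import *
go((.6395,.0055,.1105))
p,M=pose()
for t in ((0,0,.014),(-.03,-.004,.04),(-.09,-.012,.075)): print(np.round(100*M.T@np.array(t),1))
E
```

```text
t 11.7833 q [-0.1255  0.3185  2.0638  0.5583  0.2722 -2.3205] p [0.6395 0.0056 0.1123] lean 31.17414450892515 az z 8.779962550552634 F [-3.9079 -0.4825  5.9596] grip 0.37894145024913434 59.64607569160762
x [-0.85   -0.0989 -0.5174] y [-0.1255  0.992   0.0166] z [ 0.5116  0.079  -0.8556]
(0.6395, 0.0055, 0.1105) -> [ 0.1 -0.   0.2]
[-0.7  0.  -1.2]
[ 0.5  0.  -5. ]
[  3.9   0.1 -11.1]
```

carry_out(deltas=[[[-0.25, 0, -0.4, 0], [-0.5, 0, -0.8, 0], [-0.7, 0, -1.2, 0], [-0.6, 0, -2, 0], [-0.3, 0, -3, 0], [0, 0, -4, 0], [0.5, 0, -5, 0], [1.3, 0, -6.5, 0], [2.1, 0, -8, 0], [3, 0, -9.5, 0], [3.9, 0.1, -11, 0], [3.9, 0.1, -11, 0]]])

```text
clock: 12.78
tool_pos: [0.5468, -0.0056, 0.1857]
eef_rot: [0.266, -0.058, 0.962, 0.026]
contact_force: [-0.2, -0.1, -3.9]
grip_width: 0.379
grasp_force: 59.7
```

```bash
python3 - <<'E'
from h import *
go()
for n in ("top","scene"):
    p,d=grab_frame(n); cv2.imwrite(f"pics/{n}1.png",p); np.savez(f"{n}1.npz",p=p,d=d)
    P=cloud(n,d); hsv=cv2.cvtColor(p,cv2.COLOR_BGR2HSV).astype(int); H,S=hsv[...,0],hsv[...,1]
    m=(H<35)&(H>15)&(S>40)&(abs(P[...,0]-.64)<.07)&(abs(P[...,1]-.006)<.07)&(P[...,2]>.055)&(P[...,2]<.08)
    if m.sum()>30: print(n,m.sum(),P[m].mean(0),cv2.minAreaRect(P[m][:,:2].astype(np.float32)))
# cork mat: texture-based centre in the first top view
p=np.load("top0.npz")['p']; g=cv2.cvtColor(p,cv2.COLOR_BGR2GRAY); L=cv2.GaussianBlur(abs(cv2.Laplacian(cv2.GaussianBlur(g,(3,3),0),cv2.CV_32F)),(9,9),0)
lab=cv2.cvtColor(p,cv2.COLOR_BGR2LAB).astype(int)
print('L',L[206,441],L[206,500],L[250,350],'lab',lab[200:212,435:447].mean((0,1)),lab[200:212,500:512].mean((0,1)))
m=(L>(L[200:212,435:447].mean()+L[200:260,495:545].mean())/2)
m=cv2.morphologyEx(m.astype(np.uint8),cv2.MORPH_OPEN,np.ones((7,7)))
n,l,st,ce=cv2.connectedComponentsWithStats(m); 
for i in range(1,n):
    if st[i][4]>800 and st[i][0]>340: print(st[i],ce[i],onplane("top",ce[i],.006))
E
```

```text
t 12.7833 q [-0.1831  0.0144  2.2309  0.4376  0.4162 -2.2336] p [ 0.5468 -0.0056  0.1857] lean 30.99491259816858 az z 8.942451619675934 F [-0.1514 -0.0603 -3.8532] grip 0.3792855207193453 59.747686292466824
x [-0.8517 -0.0984 -0.5146] y [-0.1256  0.9919  0.0181] z [ 0.5087  0.08   -0.8572]
top 92 [0.6641 0.0081 0.0665] ((0.6645256876945496, 0.008016043342649937), (0.02604556269943714, 0.029536327347159386), 11.191757202148438)
scene 162 [0.6585 0.0003 0.0663] ((0.6384325623512268, -0.00663071870803833), (0.09466250240802765, 0.0361652597784996), 26.96424674987793)
L 3.1113434 1.2002106 1.0083313 lab [119.4931 137.3611 155.8611] [128.625  134.7847 154.9375]
[454  63  44  37 912] [472.4583  84.4989] [[ 0.837  -0.4902  0.006 ]]
[386 108  62  42 982] [414.9134 131.8829] [[ 0.6925 -0.3088  0.006 ]]
[ 563  132   77  268 3064] [585.6299 251.3708] [[ 0.3313 -0.7693  0.006 ]]
[ 379  174   97   68 3315] [435.0226 205.1276] [[ 0.4725 -0.3536  0.006 ]]
[ 391  264   66   70 3079] [424.86   299.0231] [[ 0.2097 -0.3082  0.006 ]]
```

View pics/scene1.png

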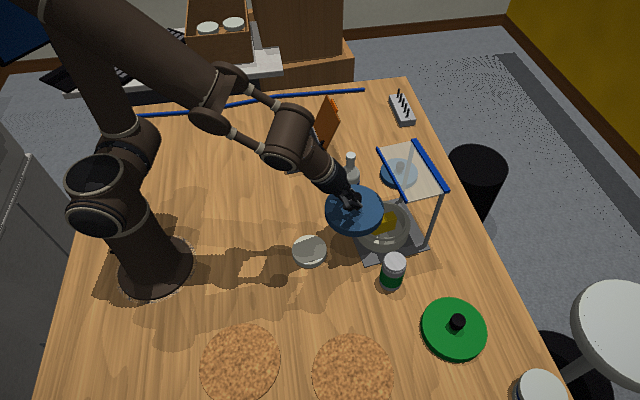

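The lid is up cleanly at (354,210), and the yellow block shows in the pot at (385,225). Before carrying it, I'll check that the joints allow this orientation over the mat, and refine the mat centre.

```bash
cat > fk6.py <<'E'
from h import *
from scipy.optimize import least_squares
Q=[([1.07228,.308909,1.635066,1.4e-5,1.199697,-.069716],[.259557,.567785,.252165],[-.0003,.212764,.977103,-.001]),
([.297112,-.023858,1.615058,.000127,1.549261,-1.396382],[.479197,.19225,.453529],[.000536,-.061309,.998119,.000194]),
([.119670,.941344,.319793,.004579,1.818162,-1.570717],[.908524,.154379,.428995],[.030954,-.060359,.997688,.004061]),
([.1095,1.0887,.051,.0235,1.4581,-1.5782],[1.0613,.1674,.472],None),
([-.1255,.3185,2.0638,.5583,.2722,-2.3205],[.6395,.0056,.1123],None),
([-.1831,.0144,2.2309,.4376,.4162,-2.2336],[.5468,-.0056,.1857],None),
([-.14,-.2689,1.9664,.1873,.9285,-1.9029],[.5427,.0119,.4233],None)]
Ry=lambda a:R.from_euler('y',a).as_matrix(); Rz=lambda a:R.from_euler('z',a).as_matrix()
def fk6(q,k,o6):
    h,L1,c,L2,T,y1,y3,a0=k
    A=Rz(q[0]); p=A@[a0,y1,h]; A=A@Ry(q[1]); p=p+A@[0,0,L1]; A=A@Ry(q[2]); p=p+A@[c,0,L2]; A=A@Rz(S4*q[3]); A=A@Ry(q[4]); p=p+A@[0,y3,T]; return p,A@Rz(o6+S6*q[5])
best=None
for S4 in (1,-1):
    f=lambda k:np.ravel([(fk6(q,k,0)[0]-p) for q,p,_ in Q])
    s=least_squares(f,[.31,.48,.036,.52,.29,.04,.0,.0]); 
    if best is None or s.cost<best[0]: best=(s.cost,S4,s.x,abs(s.fun).max())
_,S4,K,e=best; S6=1; O6=0
def meas(r): return R.from_quat([r[1],r[2],r[3],r[0]]).as_matrix()
b2=None
for S6 in(1,-1):
    o=[]
    for q,p,r in Q[:3]:
        D=fk6([*q[:5],0],K,0)[1].T@meas(r); o.append(np.arctan2(D[1,0],D[0,0])-S6*q[5])
    sp=np.ptp(np.unwrap(o))
    if b2 is None or sp<b2[0]: b2=(sp,S6,o[0])
_,S6,O6=b2
LO=np.array([-3.06,-.79,.05,-1.19,.05,-2.94]);HI=np.array([3.06,1.96,2.63,4.34,2.64,2.94])
def ik6(p,M,q0):
    def f(q):
        a,B=fk6(q,K,O6); return np.r_[a-p,R.from_matrix(B@M.T).as_rotvec()]
    s=least_squares(f,np.clip(q0,LO+.01,HI-.01),bounds=(LO,HI)); return s.x,abs(s.fun).max()
def pth(a,b,M,q,n=8):
    for t in np.linspace(0,1,n+1): q,e=ik6(np.array(a)+t*(np.array(b)-a),M,q); print(np.round(np.array(a)+t*(np.array(b)-a),3),np.round(q,2),round(e,5))
    return q
E
cat > a.py <<'E'
from fk6 import *
np.set_printoptions(precision=4,suppress=True)
print(K,S4,e,S6,O6,b2[0])
s=state();p,M=pose(s); q=s['qpos']; a,B=fk6(q,K,O6); print(a-p,R.from_matrix(B@M.T).magnitude())
q=pth(p,(.47,-.37,.2),M,q,6); pth((.47,-.37,.2),(.47,-.37,.068),M,q,3)
q=pth(p,(.44,.35,.2),M,s['qpos'],5); pth((.44,.35,.2),(.44,.35,.06),M,q,3)
g=cv2.cvtColor(np.load("top0.npz")['p'],cv2.COLOR_BGR2GRAY); L=abs(cv2.Laplacian(cv2.GaussianBlur(g,(3,3),0),cv2.CV_32F)).clip(0,8)
for rr in (33,34,35):
    k=np.zeros((91,91),np.float32); cv2.circle(k,(45,45),rr+8,-1/((rr+8)**2-rr**2),-1); cv2.circle(k,(45,45),rr,1/rr**2,-1)
    r=cv2.filter2D(L,-1,k); r[:,:400]=0; r[:165]=0;r[250:]=0; _,mx,_,loc=cv2.minMaxLoc(r); print(rr,mx,loc,onplane("top",loc,.006))
E
python3 a.py
```

```text
Traceback (most recent call last):
  File "a.py", line 1, in <module>
    from fk6 import *
  File "fk6.py", line 17, in <module>
    s=least_squares(f,[.31,.48,.036,.52,.29,.04,.0,.0]);
  File "fk6.py", line 16, in <lambda>
    f=lambda k:np.ravel([(fk6(q,k,0)[0]-p) for q,p,_ in Q])
                          ~~~^^^^^^^
  File "fk6.py", line 13, in fk6
    A=Rz(q[0]); p=A@[a0,y1,h]; A=A@Ry(q[1]); p=p+A@[0,0,L1]; A=A@Ry(q[2]); p=p+A@[c,0,L2]; A=A@Rz(S4*q[3]); A=A@Ry(q[4]); p=p+A@[0,y3,T]; return p,A@Rz(o6+S6*q[5])
                                                                                                                                                           ^^
NameError: name 'S6' is not defined. Did you mean: 'o6'?
```

```bash
sed -i 's/^best=None/S6=1;best=None/' fk6.py; python3 a.py
```

```text
[ 0.3144  0.4818  0.0365  0.5265  0.2953  0.0435 -0.     -0.    ] 1 4.121533128539478e-05 1 1.5707968929770595 8.299744005402232e-07
[-0. -0. -0.] 5.66182163018204e-07
[ 0.549 -0.006  0.186] [-0.18  0.02  2.23  0.44  0.41 -2.23] 0.0
[ 0.536 -0.067  0.188] [-0.34  0.01  2.23  0.56  0.48 -2.48] 0.0
[ 0.523 -0.127  0.191] [-0.49  0.01  2.22  0.64  0.55 -2.67] 0.0
[ 0.51  -0.188  0.193] [-0.64  0.04  2.19  0.68  0.63 -2.83] 0.0
[ 0.496 -0.249  0.195] [-0.76  0.08  2.13  0.69  0.7  -2.94] 0.00116
[ 0.483 -0.309  0.198] [-0.84  0.12  2.05  0.64  0.77 -2.94] 0.01549
[ 0.47 -0.37  0.2 ] [-0.9   0.17  1.95  0.61  0.84 -2.94] 0.02809
[ 0.47 -0.37  0.2 ] [-0.9   0.17  1.95  0.61  0.84 -2.94] 0.02809
[ 0.47  -0.37   0.156] [-0.87  0.22  1.95  0.62  0.78 -2.94] 0.04013
[ 0.47  -0.37   0.112] [-0.84  0.28  1.95  0.63  0.72 -2.94] 0.05413
[ 0.47  -0.37   0.068] [-0.81  0.34  1.94  0.64  0.67 -2.94] 0.06905
[ 0.549 -0.006  0.186] [-0.18  0.02  2.23  0.44  0.41 -2.23] 0.0
[0.527 0.065 0.189] [-0.   -0.03  2.27  0.22  0.37 -1.88] 0.0
[0.505 0.136 0.191] [ 0.19 -0.05  2.28 -0.05  0.37 -1.45] 0.0
[0.484 0.208 0.194] [ 0.39 -0.04  2.26 -0.31  0.41 -1.04] 0.0
[0.462 0.279 0.197] [ 0.58  0.    2.21 -0.49  0.47 -0.72] 0.0
[0.44 0.35 0.2 ] [ 0.75  0.07  2.14 -0.59  0.55 -0.5 ] 0.0
[0.44 0.35 0.2 ] [ 0.75  0.07  2.14 -0.59  0.55 -0.5 ] 0.0
[0.44  0.35  0.153] [ 0.75  0.15  2.17 -0.71  0.46 -0.36] 0.0
[0.44  0.35  0.107] [ 0.75  0.25  2.18 -0.89  0.38 -0.17] 0.0
[0.44 0.35 0.06] [ 0.75  0.35  2.19 -1.14  0.32  0.1 ] 0.0
33 3.5184473991394043 (439, 208) [[ 0.464  -0.3645  0.006 ]]
34 3.973684549331665 (441, 207) [[ 0.4667 -0.3704  0.006 ]]
35 4.302611351013184 (441, 206) [[ 0.4696 -0.3706  0.006 ]]
```

The kinematic model is exact. The case is reachable with this grasp, but over the mat joint 6 would pass -2.94. I need the half-turned (equivalent) grasp there, so I'll look for a free spot to set the lid down and regrip.

```bash
cat > b.py <<'E'
from fk6 import *
np.set_printoptions(precision=3,suppress=True)
s=state();p,M=pose(s)
obst=[((.422,-.032),.049),((.619,-.157),.03),((.5704,.1448),.03),((.73,-.312),.075),((.4687,-.3706),.095)]
q0=s['qpos']; 
for y in np.arange(-.24,.24,.03):
  for x in np.arange(.40,.60,.03):
    c=min(np.hypot(x-a[0],y-a[1])-r-.078 for a,r in obst)
    cx,sx=np.cos(np.radians(6.9)),np.sin(np.radians(6.9)); u=(x-.6405)*cx+(y-.0057)*sx; v=-(x-.6405)*sx+(y-.0057)*cx
    c=min(c,np.hypot(max(abs(u)-.1,0),max(abs(v)-.1,0))-.078)
    if c<.01: continue
    q,e=ik6(np.array([x,y,.064]),M,q0); print('%.2f %.2f c%.3f e%.5f'%(x,y,c,e),q)
H=M@Rz(np.pi); 
q,e=ik6(np.array([.4687,-.3706,.2]),H,np.r_[-.9,.17,1.95,.6,.8,0]);print('mat',q,e); q,e=ik6(np.array([.4687,-.3706,.068]),H,q);print('mat',q,e)
# held lid level? plane fit of blue lid points in scene view
for n in ("top1","scene1"):
    f=np.load(n+".npz"); P=cloud(n[:-1],f['d']); hsv=cv2.cvtColor(f['p'],cv2.COLOR_BGR2HSV).astype(int)
    m=(hsv[...,0]>95)&(hsv[...,0]<125)&(hsv[...,1]>70)&(abs(P[...,0]-.55)<.09)&(abs(P[...,1]+.005)<.09)&(P[...,2]>.11)&(P[...,2]<.19)
    X=P[m]; c=np.median(X,0); A=np.c_[X[:,:2]-c[:2],np.ones(len(X))]; k=np.linalg.lstsq(A,X[:,2],rcond=None)[0]; r=abs(A@k-X[:,2]); g=r<.004; k=np.linalg.lstsq(A[g],X[g,2],rcond=None)[0]; print(n,g.sum(),c,'slopes',k)
E
python3 b.py
```

```text
0.40 -0.18 c0.023 e0.06447 [-0.64  -0.019  2.405  0.758  0.503 -2.94 ]
0.43 -0.18 c0.021 e0.05870 [-0.611  0.055  2.348  0.779  0.479 -2.94 ]
0.46 -0.18 c0.018 e0.05210 [-0.584  0.124  2.291  0.799  0.459 -2.94 ]
0.49 -0.18 c0.019 e0.04485 [-0.56   0.189  2.235  0.818  0.443 -2.94 ]
0.40 0.12 c0.027 e0.01158 [ 0.235  0.042  2.544 -1.19   0.05  -0.278]
0.43 0.12 c0.025 e0.00991 [ 0.228  0.103  2.483 -1.19   0.05  -0.284]
0.40 0.15 c0.056 e0.01285 [ 0.305  0.058  2.521 -1.19   0.082 -0.218]
0.43 0.15 c0.032 e0.00971 [ 0.277  0.119  2.463 -1.19   0.067 -0.242]
0.40 0.18 c0.066 e0.01455 [ 0.406  0.081  2.488 -1.19   0.137 -0.132]
0.43 0.18 c0.037 e0.01115 [ 0.37   0.138  2.433 -1.19   0.117 -0.163]
0.40 0.21 c0.074 e0.01461 [ 0.499  0.112  2.45  -1.19   0.186 -0.054]
0.43 0.21 c0.047 e0.01107 [ 0.456  0.165  2.399 -1.19   0.164 -0.09 ]
0.46 0.21 c0.020 e0.00653 [ 0.42   0.217  2.346 -1.19   0.146 -0.121]
mat [-0.978  0.2    1.986  0.685  0.832  0.032] 4.66571226098722e-13
mat [-0.978  0.43   2.029  0.902  0.639 -0.258] 8.086202818446964e-10
top1 997 [0.584 0.008 0.151] slopes [-0.007  0.004  0.151]
scene1 1416 [ 0.555 -0.031  0.152] slopes [0.004 0.03  0.151]
```

```bash
python3 - <<'E'
from h import *
go((.43,.03,.19),(.43,.15,.19),(.43,.15,.10),(.43,.15,.066))
E
```

```text
t 12.8833 q [-0.1826  0.0184  2.2275  0.4385  0.4132 -2.234 ] p [ 0.5491 -0.0059  0.1858] lean 31.10865935787406 az z 8.809056120234855 F [-0.4309  0.2182 -3.1938] grip 0.37631819781137255 59.73478955638711
x [-0.8507 -0.0981 -0.5164] y [-0.1248  0.992   0.0172] z [ 0.5106  0.0791 -0.8562]
(0.43, 0.03, 0.19) -> [ 9.6  5.1 -6.2]
(0.43, 0.15, 0.19) -> [ 8.4 17.  -5.2]
(0.43, 0.15, 0.1) -> [13.  16.8  2.5]
(0.43, 0.15, 0.066) -> [14.8 16.7  5.4]
```

carry_out(deltas=[[[2, 1, -1.2, 0], [4.5, 2.4, -2.9, 0], [7, 3.7, -4.5, 0], [9.6, 5.1, -6.2, 0], [9.3, 8.2, -5.9, 0], [9, 11.2, -5.7, 0], [8.7, 14.2, -5.4, 0], [8.4, 17, -5.2, 0], [9.5, 17, -3.4, 0], [11, 16.9, -1, 0], [12.5, 16.8, 1.6, 0], [13, 16.8, 2.5, 0]]])

```text
clock: 13.88
tool_pos: [0.4276, 0.1502, 0.0955]
eef_rot: [0.263, -0.059, 0.963, 0.025]
contact_force: [-1.3, -0.6, -2.5]
grip_width: 0.375
grasp_force: 60.6
```

carry_out(deltas=[[[0, 0, 0, 0], [0, 0, 0, 0]]])

```text
clock: 14.05
tool_pos: [0.4304, 0.1503, 0.0989]
eef_rot: [0.266, -0.058, 0.962, 0.025]
contact_force: [0.9, 0.3, -2.2]
grip_width: 0.376
grasp_force: 60.5
```

```bash
python3 - <<'E'
from h import *
go((.43,.15,.066),(.43,.15,.063))
E
```

```text
t 14.05 q [ 0.2829  0.0393  2.4609 -0.559   0.1238 -0.8716] p [0.4304 0.1503 0.0989] lean 30.936835856853943 az z 8.889020193158048 F [ 0.8666  0.3317 -2.156 ] grip 0.37584719850802195 60.54310471205099
x [-0.8522 -0.099  -0.5138] y [-0.1257  0.9919  0.0174] z [ 0.5079  0.0794 -0.8577]
(0.43, 0.15, 0.066) -> [ 1.7 -0.1  2.8]
(0.43, 0.15, 0.063) -> [ 1.9 -0.1  3.1]
```

carry_out(deltas=[[[0.5, 0, 0.8, 0], [1, 0, 1.6, 0], [1.3, -0.1, 2.2, 0], [1.6, -0.1, 2.6, 0], [1.7, -0.1, 2.8, 0], [1.7, -0.1, 2.8, 0], [1.7, -0.1, 2.8, 0]]])

```text
clock: 14.63
tool_pos: [0.4327, 0.1495, 0.0734]
eef_rot: [0.265, -0.059, 0.962, 0.026]
contact_force: [-0.3, -0.2, -2.4]
grip_width: 0.374
grasp_force: 60.5
```

```bash
python3 - <<'E'
from h import *
go((.43,.15,.062))
E
```

```text
t 14.6333 q [ 0.2764  0.1217  2.4608 -1.1921  0.0647 -0.2422] p [0.4327 0.1495 0.0734] lean 30.837000612186376 az z 9.102219091311577 F [-0.2878 -0.1804 -2.3689] grip 0.3741540142731896 60.54859905569174
x [-0.853  -0.1    -0.5123] y [-0.1274  0.9917  0.0186] z [ 0.5061  0.0811 -0.8586]
(0.43, 0.15, 0.062) -> [0.8 0.1 0.9]
```

```bash
cat > c.py <<'E'
from fk6 import *
np.set_printoptions(precision=3,suppress=True)
s=state();p,M=pose(s);q0=s['qpos']
for y in (.06,.09,.12,.15,.18,.20):
  for x in (.37,.40,.43,.46,.49):
    c=min(np.hypot(x-a[0],y-a[1])-r-.078 for a,r in [((.422,-.032),.049),((.5704,.1448),.03)])
    if c<.008: continue
    def f(q):
        a,B=fk6(q,K,O6); v=R.from_matrix(B@M.T).as_rotvec(); return np.r_[30*(a-[x,y,.0625]),v*[1,1,.1]]
    best=min((least_squares(f,np.clip(qq,LO+.012,HI-.012),bounds=(LO+.01,HI-.01)) for qq in (q0,[.2,.1,2.4,.4,.2,-2.2],[.2,.1,2.4,0,.1,-1.5])),key=lambda s:s.cost)
    q=best.x; v=R.from_matrix(fk6(q,K,O6)[1]@M.T).as_rotvec(); print(x,y,'c%.3f'%c,q,'deg',np.degrees(v))
E
python3 c.py
```

```text
0.37 0.12 c0.034 [ 0.157  0.026  2.596  1.3    0.06  -2.93 ] deg [-0.16   1.838  6.332]
0.4 0.12 c0.027 [ 0.146  0.081  2.538  1.3    0.06  -2.93 ] deg [-0.131  1.628  5.684]
0.43 0.12 c0.025 [ 0.136  0.131  2.481  1.3    0.06  -2.93 ] deg [-0.081  1.244  5.108]
0.37 0.15 c0.062 [ 0.317  0.053  2.566 -1.18   0.06  -0.253] deg [-0.317  1.976  2.393]
0.4 0.15 c0.056 [ 0.295  0.103  2.51  -1.18   0.06  -0.255] deg [-0.269  1.693  1.232]
0.43 0.15 c0.032 [ 0.276  0.151  2.455 -1.18   0.06  -0.257] deg [-0.201  1.266  0.251]
0.37 0.18 c0.091 [ 0.387  0.075  2.541 -1.18   0.06  -0.251] deg [-0.297  1.876  6.286]
0.4 0.18 c0.066 [ 0.361  0.123  2.487 -1.18   0.06  -0.253] deg [-0.23   1.54   4.921]
0.43 0.18 c0.037 [ 0.338  0.168  2.434 -1.18   0.06  -0.256] deg [-0.145  1.078  3.749]
0.37 0.2 c0.100 [ 0.431  0.092  2.523 -1.18   0.06  -0.25 ] deg [-0.274  1.784  8.765]
0.4 0.2 c0.071 [ 0.403  0.137  2.471 -1.18   0.06  -0.252] deg [-0.193  1.414  7.284]
0.43 0.2 c0.043 [ 0.378  0.181  2.418 -1.18   0.06  -0.255] deg [-0.096  0.93   6.001]
0.46 0.2 c0.015 [ 0.358  0.223  2.365 -1.18   0.064 -0.252] deg [0.001 0.383 4.59 ]
```

Only about 1.3° of lean needs to be given up. I'll push down in short calls.

carry_out(deltas=[[[0.6, 0, 1.0, 0], [0.6, 0, 1.0, 0]]])

```text
clock: 14.8
tool_pos: [0.433, 0.1488, 0.0673]
eef_rot: [0.259, -0.059, 0.964, 0.026]
contact_force: [0.2, -0.6, -0.9]
grip_width: 0.378
grasp_force: 60.5
```

carry_out(deltas=[[[0.6, 0, 1.0, 0], [0.6, 0, 1.0, 0]]])

```text
clock: 14.97
tool_pos: [0.4341, 0.1494, 0.0623]
eef_rot: [0.255, -0.06, 0.965, 0.027]
contact_force: [-1.1, 0.4, 0.4]
grip_width: 0.378
grasp_force: 62.3
```

```bash
python3 - <<'E'
from h import *
go((.43,.15,.062))
E
```

```text
t 14.9667 q [ 0.2689  0.1576  2.4485 -1.1935  0.054  -0.2454] p [0.4341 0.1494 0.0623] lean 29.666050410777554 az z 9.587153729916052 F [-1.1418  0.4099  0.449 ] grip 0.37798580491055267 62.27874372998485
x [-0.8633 -0.1011 -0.4945] y [-0.1286  0.9915  0.0218] z [ 0.488   0.0824 -0.8689]
(0.43, 0.15, 0.062) -> [ 0.4  0.1 -0.2]
```

carry_out(deltas=[[[0.1, 0, 0.2, 0], [0.1, 0, 0.2, 0]]])

```text
clock: 15.13
tool_pos: [0.4344, 0.1495, 0.0621]
eef_rot: [0.254, -0.059, 0.965, 0.027]
contact_force: [-6.8, -1.9, 13.0]
grip_width: 0.374
grasp_force: 63.8
```

carry_out(deltas=[[[0, 0, 0, 0], [0, 0, 0, 0], [0, 0, 0, 0], [0, 0, 0, 0]]], jaw=0)

```text
clock: 15.47
tool_pos: [0.4337, 0.149, 0.0609]
eef_rot: [0.253, -0.059, 0.965, 0.026]
contact_force: [0.4, -0.2, -0.0]
grip_width: 0.924
grasp_force: 0.0
```

carry_out(deltas=[[[0, 0, -1.5, 0], [0, 0, -4, 0], [0, 0, -7, 0], [0, 0, -10, 0], [0, 0, -13, 0], [0, 0, -13, 0]]])

```text
clock: 15.97
tool_pos: [0.3765, 0.1377, 0.1616]
eef_rot: [0.25, -0.059, 0.966, 0.027]
contact_force: [2.0, -0.7, 0.6]
grip_width: 0.998
grasp_force: 0.0
```

```bash
python3 - <<'E'
from h import *
go((.43,.15,.062))
import h
s=state(); p,M=pose(s); img,d=grab_frame("wrist"); cv2.imwrite("pics/w3.png",img); c=camera_info("wrist"); T=c['T_tool_cam']
v,u=np.mgrid[:400,:640]; X=np.stack([(u-c['cx'])/c['fx']*d,(v-c['cy'])/c['fy']*d,d],-1)@T[:3,:3].T+T[:3,3]; W=X@M.T+p; Z=W[...,2]
m=(img.max(2)<60)&(d>0)&(Z>.055)&(Z<.08)&(abs(W[...,0]-.43)<.06)&(abs(W[...,1]-.15)<.06)
print('knob top',m.sum(),W[m].mean(0),W[m].min(0),W[m].max(0))
hsv=cv2.cvtColor(img,cv2.COLOR_BGR2HSV); m=(hsv[...,0]>95)&(hsv[...,0]<125)&(hsv[...,1]>70)&(abs(W[...,0]-.43)<.1)&(abs(W[...,1]-.15)<.1)&(Z>.015)&(Z<.05)
print('lid',m.sum(),W[m].mean(0),W[m].min(0),W[m].max(0))
E
```

```text
t 15.9667 q [ 0.2836 -0.2727  2.5219 -0.1482  0.3909 -1.2868] p [0.3765 0.1377 0.1616] lean 29.121216843766604 az z 9.608670441798624 F [ 1.9554 -0.7422  0.6402] grip 0.9975858346502745 0.0
x [-0.868  -0.1008 -0.4862] y [-0.1276  0.9916  0.0221] z [ 0.4798  0.0812 -0.8736]
(0.43, 0.15, 0.062) -> [ 0.1  0.3 11.4]
knob top 1638 [0.4327 0.1492 0.0667] [0.4214 0.1339 0.0551] [0.4534 0.1657 0.071 ]
lid 22180 [0.4178 0.1469 0.0272] [0.3606 0.0741 0.015 ] [0.5161 0.2261 0.0497]
```

The lid is set down level at about (0.437, 0.150). Now the half turn, clear of the knob.

carry_out(deltas=[[[0, 0, 0, 0.12], [0, 0, 0, 0.24], [0, 0, 0, 0.36], [0, 0, 0, 0.48], [0, 0, 0, 0.6], [0, 0, 0, 0.72], [0, 0, 0, 0.84], [0, 0, 0, 0.96], [0, 0, 0, 1.08], [0, 0, 0, 1.2], [0, 0, 0, 1.32], [0, 0, 0, 1.44]]])

```text
clock: 17.02
tool_pos: [0.3778, 0.1377, 0.1628]
eef_rot: [0.172, 0.594, 0.763, 0.187]
contact_force: [-0.5, -0.2, 0.1]
grip_width: 0.994
grasp_force: 0.0
```

carry_out(deltas=[[[0, 0, 0, 0.12], [0, 0, 0, 0.24], [0, 0, 0, 0.36], [0, 0, 0, 0.48], [0, 0, 0, 0.6], [0, 0, 0, 0.72], [0, 0, 0, 0.84], [0, 0, 0, 0.96], [0, 0, 0, 1.08], [0, 0, 0, 1.2], [0, 0, 0, 1.32], [0, 0, 0, 1.44]]])

```text
clock: 18.02
tool_pos: [0.3777, 0.1377, 0.1627]
eef_rot: [0.006, 0.95, 0.182, 0.254]
contact_force: [0.1, 0.2, 0.2]
grip_width: 0.999
grasp_force: 0.0
```

carry_out(deltas=[[[0, 0, 0, 0.12], [0, 0, 0, 0.24], [0, 0, 0, 0.26], [0, 0, 0, 0.26], [0, 0, 0, 0.26]]])

```text
clock: 18.43
tool_pos: [0.3778, 0.1378, 0.1629]
eef_rot: [-0.026, 0.965, 0.061, 0.253]
contact_force: [0.6, 0.5, -0.0]
grip_width: 0.998
grasp_force: 0.0
```

```bash
python3 - <<'E'
from fk6 import *
go((.4345,.1497,.0635))
s=state();p,M=pose(s);print(ik6(np.array([.4345,.1497,.0635]),M,s['qpos']))
E
```

```text
t 18.4333 q [ 0.2846 -0.2741  2.5219 -0.1565  0.3868  1.859 ] p [0.3778 0.1378 0.1629] lean 29.476074533783372 az z 9.447643756395903 F [ 0.632   0.5367 -0.0394] grip 0.9978644851325817 0.0
x [0.8645 0.1045 0.4917] y [ 0.1307 -0.9912 -0.0191] z [ 0.4854  0.0808 -0.8706]
(0.4345, 0.1497, 0.0635) -> [ 0.1 -0.3 11.5]
(array([ 0.2704,  0.1543,  2.4455, -1.0501,  0.0598,  2.7508]), np.float64(9.254819133275305e-13))
```

Feasible. I'll descend, grip and lift.

carry_out(deltas=[[[0.1, -0.2, 2, 0], [0.1, -0.3, 4.5, 0], [0.1, -0.3, 7, 0], [0.1, -0.3, 9, 0], [0.1, -0.3, 10.5, 0], [0.1, -0.3, 11.4, 0], [0.1, -0.3, 11.4, 0], [0.1, -0.3, 11.4, 0]]])

```text
clock: 19.1
tool_pos: [0.4336, 0.1501, 0.0631]
eef_rot: [-0.026, 0.965, 0.061, 0.252]
contact_force: [0.5, -0.2, -0.1]
grip_width: 0.997
grasp_force: 0.0
```

```bash
python3 - <<'E'
from fk6 import *
go((.4355,.1497,.0635))
E
```

```text
t 19.1 q [ 0.2721  0.1543  2.4459 -1.0339  0.0611  2.7353] p [0.4336 0.1501 0.0631] lean 29.36611590731918 az z 9.449812290431787 F [ 0.4939 -0.2049 -0.0639] grip 0.9972174183647744 0.0
x [0.8653 0.1055 0.49  ] y [ 0.1314 -0.9912 -0.0186] z [ 0.4837  0.0805 -0.8715]
(0.4355, 0.1497, 0.0635) -> [0.2 0.1 0.1]
```

carry_out(deltas=[[[0.2, 0, 0.1, 0], [0.2, 0, 0.1, 0], [0.2, 0, 0.1, 0], [0.2, 0, 0.1, 0], [0.2, 0, 0.1, 0], [0.2, 0, 0.1, 0], [0.2, 0, 0.1, 0], [0.2, 0, 0.1, 0]]], jaw=1)

```text
clock: 19.77
tool_pos: [0.4362, 0.1504, 0.0653]
eef_rot: [-0.026, 0.965, 0.06, 0.254]
contact_force: [-3.9, -0.3, 6.8]
grip_width: 0.379
grasp_force: 58.7
```

```bash
python3 - <<'E'
from fk6 import *
p,M=pose(); go(p+[0,0,.11],(.43,.02,.18),(.42,-.1,.18),(.4655,-.3706,.18),(.4655,-.3706,.1),(.4655,-.3706,.0715))
q=state()['qpos']
for t in (p+[0,0,.11],(.43,.02,.18),(.42,-.1,.18),(.4655,-.3706,.18),(.4655,-.3706,.07)): q,e=ik6(np.array(t),M,q); print(q,e)
E
```

```text
t 19.7667 q [ 0.2715  0.1519  2.4425 -1.0061  0.0626  2.709 ] p [0.4362 0.1504 0.0653] lean 29.574016086775412 az z 9.412833974819835 F [-3.8844 -0.3394  6.756 ] grip 0.37914960845222273 58.72049202269409
x [0.8638 0.103  0.4932] y [ 0.1294 -0.9914 -0.0196] z [ 0.4869  0.0807 -0.8697]
[0.4362 0.1504 0.1753] -> [ 5.4 -0.2 -9.6]
(0.43, 0.02, 0.18) -> [  3.8  12.6 -11.3]
(0.42, -0.1, 0.18) -> [  1.7  24.4 -12.8]
(0.4655, -0.3706, 0.18) -> [  2.8  51.8 -12.8]
(0.4655, -0.3706, 0.1) -> [-1.1 52.  -5.8]
(0.4655, -0.3706, 0.0715) -> [-2.5 52.  -3.3]
[ 0.2715 -0.1487  2.3978 -0.142   0.3823  1.8357] 2.726460751611981e-09
[-0.166  -0.2438  2.4581  0.3676  0.4616  0.9887] 3.174748632925106e-11
[-0.5656 -0.1997  2.4258  0.6155  0.6065  0.4228] 1.1074474670635936e-14
[-0.9721  0.229   1.9896  0.6673  0.8087  0.0315] 1.4882539645100223e-13
[-0.9721  0.4217  2.0229  0.8429  0.6431 -0.202 ] 5.579420259138601e-11
```

carry_out(deltas=[[[0.5, 0, -0.9, 0], [1.5, 0, -2.8, 0], [2.9, 0, -5.5, 0], [4.5, 0, -8.3, 0], [5.3, 0.5, -9.8, 0], [5.1, 3.5, -10.1, 0], [4.7, 6.5, -10.5, 0], [4.3, 9.5, -10.9, 0], [3.8, 12.6, -11.3, 0], [3.2, 16, -11.8, 0], [2.5, 20, -12.3, 0], [1.7, 24, -12.8, 0]]])

```text
clock: 20.77
tool_pos: [0.4202, -0.0764, 0.1793]
eef_rot: [-0.027, 0.965, 0.061, 0.254]
contact_force: [-0.1, 0.3, -2.8]
grip_width: 0.377
grasp_force: 60.4
```

carry_out(deltas=[[[0.1, 3.5, 0, 0], [0.3, 7.5, 0, 0], [0.4, 11, 0, 0], [0.6, 15, 0, 0], [0.7, 18.5, 0, 0], [0.9, 22.5, 0, 0], [1, 25, 0, 0], [1.1, 27, 0, 0], [1.1, 27.2, 0, 0], [1.1, 27.2, 0, 0]]])

```text
clock: 21.6
tool_pos: [0.4654, -0.3454, 0.1787]
eef_rot: [-0.026, 0.965, 0.059, 0.253]
contact_force: [-1.4, -0.5, -1.9]
grip_width: 0.374
grasp_force: 60.5
```

```bash
python3 - <<'E'
from fk6 import *
go((.468,-.3706,.1),(.468,-.3706,.074),(.468,-.3706,.071))
s=state(); p,M=pose(s); img,d=grab_frame("wrist"); cv2.imwrite("pics/w4.png",img)
E
```

```text
t 21.6 q [-0.9423  0.1969  2.0326  0.6711  0.7861  0.0519] p [ 0.4654 -0.3454  0.1787] lean 29.458572864966378 az z 9.483629422352458 F [-1.3527 -0.4518 -1.9072] grip 0.3736393512558446 60.46204920518903
x [0.8651 0.1012 0.4913] y [ 0.1279 -0.9916 -0.021 ] z [ 0.4851  0.081  -0.8707]
(0.468, -0.3706, 0.1) -> [-3.9  2.7  6.8]
(0.468, -0.3706, 0.074) -> [-5.2  2.7  9. ]
(0.468, -0.3706, 0.071) -> [-5.3  2.8  9.3]
```

View pics/w4.png

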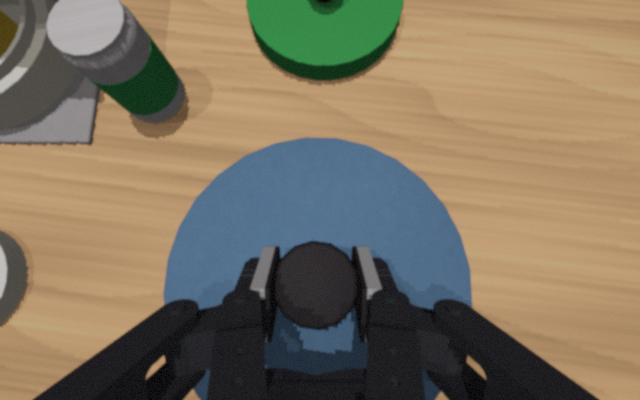

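The lid is held level, with the knob centred in the pads at (315,285) and the mat hidden beneath it. Lowering onto the mat.

carry_out(deltas=[[[-0.6, 1, 1.2, 0], [-1.8, 2, 3, 0], [-3, 2.7, 5, 0], [-3.9, 2.7, 6.8, 0], [-4.6, 2.7, 8, 0], [-5, 2.7, 8.7, 0], [-5.2, 2.7, 9, 0], [-5.2, 2.7, 9, 0], [-5.2, 2.7, 9, 0]]])

```text
clock: 22.4
tool_pos: [0.4684, -0.3693, 0.0754]
eef_rot: [-0.026, 0.965, 0.06, 0.253]
contact_force: [0.2, 0.1, -2.4]
grip_width: 0.374
grasp_force: 60.4
```

```bash
python3 - <<'E'
from fk6 import *
go((.468,-.3706,.071))
for n in ("scene",):
    p,d=grab_frame(n); cv2.imwrite(f"pics/{n}2.png",p[250:400,250:500])
    bgr=p; hsv=cv2.cvtColor(p,cv2.COLOR_BGR2HSV); g=cv2.cvtColor(p,cv2.COLOR_BGR2GRAY)
E
```

```text
t 22.4 q [-0.9656  0.4126  2.0201  0.8306  0.6478 -0.1807] p [ 0.4684 -0.3693  0.0754] lean 29.51371448342594 az z 9.420477252024515 F [ 0.2468  0.1081 -2.3749] grip 0.3742305795032527 60.427864169987515
x [0.8644 0.1027 0.4922] y [ 0.1291 -0.9914 -0.0198] z [ 0.486   0.0806 -0.8702]
(0.468, -0.3706, 0.071) -> [-0.3  0.1  0.4]
```

carry_out(deltas=[[[-0.15, 0.1, 0.25, 0], [-0.25, 0.1, 0.4, 0], [-0.3, 0.1, 0.45, 0], [-0.3, 0.1, 0.45, 0]]])

```text
clock: 22.78
tool_pos: [0.4686, -0.3715, 0.0713]
eef_rot: [-0.025, 0.965, 0.06, 0.254]
contact_force: [-2.9, 1.3, 5.8]
grip_width: 0.374
grasp_force: 61.7
```

```bash
python3 - <<'E'
from fk6 import *
go((.468,-.3706,.07))
E
```

```text
t 22.7833 q [-0.9682  0.4228  2.0175  0.8411  0.6433 -0.1954] p [ 0.4686 -0.3715  0.0713] lean 29.62141074745813 az z 9.287934502087797 F [-2.9079  1.2543  5.7788] grip 0.3735229162820223 61.691954671405256
x [0.8634 0.1032 0.4939] y [ 0.1291 -0.9915 -0.0185] z [ 0.4878  0.0798 -0.8693]
(0.468, -0.3706, 0.07) -> [-0.1 -0.1  0.1]
```

View pics/scene2.png

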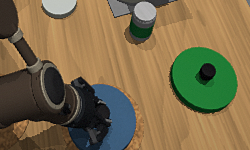

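The lid rests on the mat, with the cork rim showing on both sides of it. I'll release, back out and start turning back.

carry_out(deltas=[[[0, 0, 0, 0], [0, 0, 0, 0], [0, 0, 0, 0], [0, 0, 0, 0]]], jaw=0)

```text
clock: 23.12
tool_pos: [0.4679, -0.3707, 0.0694]
eef_rot: [-0.026, 0.965, 0.06, 0.253]
contact_force: [0.1, -0.9, -0.5]
grip_width: 0.919
grasp_force: 0.0
```

carry_out(deltas=[[[0, 0, -1.5, 0], [0, 0, -4, 0], [0, 0, -7, 0], [0, 0, -10, 0], [0, 0, -13, 0], [0.5, -2, -16, -0.1], [1, -5, -17, -0.2], [1, -8, -17, -0.32], [1, -11.5, -17, -0.44], [1, -15, -17, -0.56], [1, -18.5, -17, -0.68], [1, -22, -17, -0.8]]])

```text
clock: 24.12
tool_pos: [0.3649, -0.1637, 0.2264]
eef_rot: [0.075, 0.865, 0.433, 0.243]
contact_force: [1.1, -0.0, 1.1]
grip_width: 1.0
grasp_force: 0.0
```

```bash
python3 - <<'E'
from fk6 import *
go()
p,d=grab_frame("top"); np.savez("top2.npz",p=p,d=d); P=cloud("top",d); hsv=cv2.cvtColor(p,cv2.COLOR_BGR2HSV).astype(int); H,S,V=[hsv[...,i] for i in range(3)]
v,u=np.mgrid[:400,:640]; Z=P[...,2]
m=(H>95)&(H<125)&(S>70)&(u>395)&(u<490)&(v>155)&(v<260); cs=max(cv2.findContours(m.astype(np.uint8),0,2)[0],key=cv2.contourArea); (x,y),r=cv2.minEnclosingCircle(cs); print('lid px',x,y,r,onplane("top",(x,y),.034), 'Z',np.median(Z[m]))
g=cv2.cvtColor(p,cv2.COLOR_BGR2GRAY); L=abs(cv2.Laplacian(cv2.GaussianBlur(g,(3,3),0),cv2.CV_32F)); 
# block top
m=(H<35)&(H>15)&(Z>.055)&(Z<.08)&(abs(P[...,0]-.64)<.07)&(abs(P[...,1]-.006)<.07); print('block top view',m.sum()); 
cv2.imwrite("pics/t2.png",cv2.resize(p[100:260,260:500],None,fx=3,fy=3,interpolation=2))
E
```

```text
t 24.1167 q [-0.8529 -0.3297  2.4058  0.5821  0.8664 -0.5494] p [ 0.3649 -0.1637  0.2264] lean 29.489681865857968 az z 9.451163355899297 F [ 1.0801 -0.0446  1.1314] grip 1.000220749612015 0.0
x [0.5069 0.7852 0.3557] y [ 0.7122 -0.614   0.3403] z [ 0.4856  0.0808 -0.8704]
lid px 443.07733154296875 205.0309295654297 27.377492904663086 [[ 0.4677 -0.3693  0.034 ]] Z nan
block top view 460
```

View pics/t2.png

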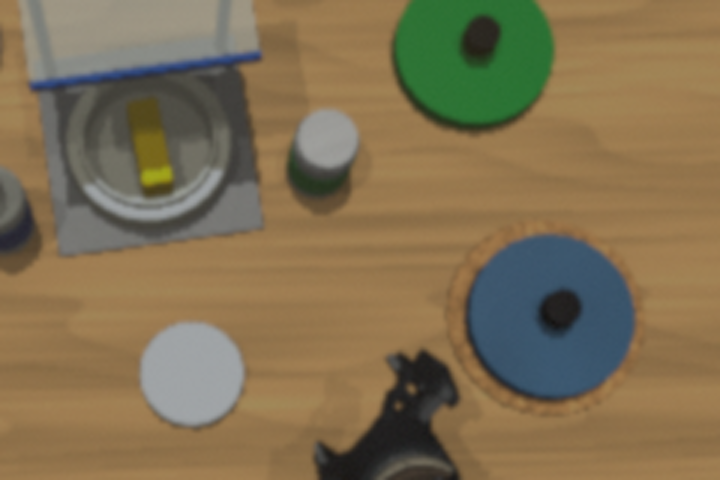

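The lid sits on the mat with an even cork rim; lid at crop (552,315). The block shows in the pot from (145,100) to (157,190). I'll measure the block and finish the turn back.

carry_out(deltas=[[[0, 0, 0, -0.12], [0, 0, 0, -0.24], [0, 0, 0, -0.36], [0, 0, 0, -0.48], [0, 0, 0, -0.6], [0, 0, 0, -0.72], [0, 0, 0, -0.84], [0, 0, 0, -0.96], [0, 0, 0, -1.08], [0, 0, 0, -1.2], [0, 0, 0, -1.32], [0, 0, 0, -1.44]]])

```text
clock: 25.17
tool_pos: [0.3655, -0.1652, 0.2266]
eef_rot: [0.217, 0.364, 0.896, 0.133]
contact_force: [-0.4, 0.1, -0.1]
grip_width: 1.003
grasp_force: 0.0
```

```bash
cat > blk.py <<'E'
from fk6 import *
np.set_printoptions(precision=4,suppress=True)
f=np.load("top2.npz"); p,d=f['p'],f['d']; P=cloud("top",d); hsv=cv2.cvtColor(p,cv2.COLOR_BGR2HSV).astype(int); H,S,V=[hsv[...,i] for i in range(3)]
v,u=np.mgrid[:400,:640]; Z=P[...,2]
m=(H<35)&(H>18)&(S>110)&(Z>.055)&(Z<.085)&(u>290)&(u<330)&(v>125)&(v<170)
m=max(blobs(m,20),key=lambda b:b[1][4]); print(m[1]); m=m[0]
q=onplane("top",np.c_[u[m],v[m]],.068)[:,:2]; r=cv2.minAreaRect(q.astype(np.float32)); c=q.mean(0); ax=np.linalg.svd(q-c,full_matrices=False)[2][0]
print('rect',r,'mean',c,'axis',np.degrees(np.arctan2(ax[1],ax[0])),'Z',np.nanmedian(Z[m]))
go()
# case
f=np.load("top0.npz"); P=cloud("top",f['d']); Z=P[...,2]
m=(Z>.06)&(Z<.072)&(u>140)&(u<220)&(v>183)&(v<250); q=onplane("top",np.c_[u[m],v[m]],.066)[:,:2]; print('case rim',cv2.minAreaRect(q.astype(np.float32)), 'box',cv2.boxPoints(cv2.minAreaRect(q.astype(np.float32))))
hs=cv2.cvtColor(f['p'],cv2.COLOR_BGR2HSV).astype(int); m=(hs[...,0]<10)&(hs[...,1]>150)&(u>135)&(u<210)&(v>152)&(v<170)&(Z>.17); print('tab',m.sum(),P[m].mean(0),P[m].min(0),P[m].max(0))
E
python3 blk.py
```

```text
[303 133  15  30 307]
rect ((0.6328816413879395, 0.0027702972292900085), (0.08641938120126724, 0.02975391410291195), 10.450108528137207) mean [0.6329 0.0024] axis -169.990289047301 Z 0.0667892178390137
t 25.1667 q [-0.8547 -0.3258  2.4028  0.5825  0.8667 -1.9923] p [ 0.3655 -0.1652  0.2266] lean 29.475642049542152 az z 9.466301366010208 F [-0.3543  0.0531 -0.0844] grip 1.0028364560932688 0.0
x [-0.6406  0.7106 -0.2911] y [0.5951 0.6989 0.3967] z [ 0.4854  0.0809 -0.8706]
case rim ((0.45435088872909546, 0.35779714584350586), (0.13465535640716553, 0.14110201597213745), 7.023060321807861) box [[0.3789 0.4196]
 [0.3962 0.2795]
 [0.5298 0.296 ]
 [0.5125 0.4361]]blk.py:13: RuntimeWarning: Mean of empty slice.
  hs=cv2.cvtColor(f['p'],cv2.COLOR_BGR2HSV).astype(int); m=(hs[...,0]<10)&(hs[...,1]>150)&(u>135)&(u<210)&(v>152)&(v<170)&(Z>.17); print('tab',m.sum(),P[m].mean(0),P[m].min(0),P[m].max(0))
  ret = um.true_divide(
Traceback (most recent call last):
  File "blk.py", line 13, in <module>
    hs=cv2.cvtColor(f['p'],cv2.COLOR_BGR2HSV).astype(int); m=(hs[...,0]<10)&(hs[...,1]>150)&(u>135)&(u<210)&(v>152)&(v<170)&(Z>.17); print('tab',m.sum(),P[m].mean(0),P[m].min(0),P[m].max(0))
                                                                                                                                                                      ~~~~~~~~^^^
ValueError: zero-size array to reduction operation minimum which has no identity
```

```bash
cat > d.py <<'E'
from fk6 import *
np.set_printoptions(precision=3,suppress=True)
s=state();p,M=pose(s); N=M@Rz(-.95); print('x',N[:,0],'y',N[:,1]); q=s['qpos'].copy(); q[5]=-2.9
B=np.array([.631,.0025,.060]); 
for t in ([.45,-.06,.25],B-.12*N[:,2],B,B+[0,0,.055],B+[-.1,-.015,.075],[.5,.12,.26],[.45,.35,.25],[.4525,.3575,.15],[.4525,.3575,.0535],[.4425,.3565,.0535]):
    q,e=ik6(np.array(t),N,q); print(np.round(t,4),q,round(e,5),'tool shift',np.round(100*N.T@(np.array(t)-p),1),'now axes',np.round(100*M.T@(np.array(t)-p),1))
E
python3 d.py
```

```text
x [-0.857 -0.155 -0.492] y [-0.175  0.985 -0.006]
[ 0.45 -0.06  0.25] [-0.404 -0.293  2.329  0.421  0.707 -2.42 ] 0.0 tool shift [-10.    8.9   2.9] now axes [ 1.4 13.3  2.9]
[ 0.573 -0.007  0.165] [-0.174  0.112  2.171  0.431  0.402 -2.281] 0.0 tool shift [-17.1  12.   16.7] now axes [-0.2 20.9 16.7]
[0.631 0.003 0.06 ] [-0.133  0.412  2.071  0.733  0.218 -2.566] 0.0 tool shift [-17.1  12.   28.7] now axes [-0.2 20.9 28.7]
[0.631 0.003 0.115] [-0.133  0.304  2.063  0.488  0.313 -2.312] 0.0 tool shift [-19.9  11.9  24. ] now axes [-1.8 23.1 24. ]
[ 0.531 -0.013  0.135] [-0.206  0.094  2.274  0.566  0.339 -2.449] 0.0 tool shift [-12.   12.2  17.2] now axes [ 2.9 16.9 17.2]
[0.5  0.12 0.26] [ 0.145 -0.179  2.221  0.018  0.586 -1.615] 0.0 tool shift [-17.6  25.7   5.9] now axes [10.7 29.3  5.9]
[0.45 0.35 0.25] [ 0.719  0.008  2.073 -0.436  0.659 -0.736] 0.0 tool shift [-16.4  49.2   6.2] now axes [30.5 42.   6.2]
[0.453 0.357 0.15 ] [ 0.728  0.183  2.125 -0.624  0.466 -0.509] 0.0 tool shift [-11.8  50.   15.1] now axes [33.8 38.7 15.1]
[0.453 0.357 0.053] [ 0.728  0.381  2.146 -1.017  0.313 -0.086] 0.0 tool shift [-7.  50.  23.5] now axes [36.6 34.8 23.5]
[0.443 0.356 0.053] [ 0.741  0.37   2.163 -1.036  0.317 -0.055] 0.0 tool shift [-6.2 50.1 23. ] now axes [37.2 34.2 23. ]
```

carry_out(deltas=[[[0.2, 2, 0.4, 0], [0.4, 4.5, 0.9, -0.1], [0.6, 7, 1.4, -0.22], [0.8, 9, 1.9, -0.34], [1, 11, 2.3, -0.46], [1.2, 12.5, 2.7, -0.58], [1.4, 13.3, 2.9, -0.7], [1.4, 13.3, 2.9, -0.82], [1.4, 13.3, 2.9, -0.94], [1.4, 13.3, 2.9, -0.95], [1.4, 13.3, 2.9, -0.95]]], jaw=0.35)

```text
clock: 26.08
tool_pos: [0.4503, -0.0603, 0.2502]
eef_rot: [0.253, -0.082, 0.964, 0.021]
contact_force: [1.2, 0.0, 0.2]
grip_width: 0.651
grasp_force: 0.0
```

```bash
python3 - <<'E'
from fk6 import *
p,M=pose(); B=np.array([.631,.0025,.060]); go(B-.12*M[:,2],B-.02*M[:,2],B)
E
```

```text
t 26.0833 q [-0.4048 -0.2926  2.3278  0.4211  0.7074 -2.412 ] p [ 0.4503 -0.0603  0.2502] lean 29.459625600803154 az z 9.49783177939005 F [1.1557 0.016  0.2413] grip 0.6506444615985835 0.0
x [-0.8582 -0.1472 -0.4918] y [-0.168   0.9858 -0.0017] z [ 0.4851  0.0812 -0.8707]
[ 0.5728 -0.0072  0.1645] -> [-7.1  3.2 13.8]
[0.6213 0.0009 0.0774] -> [-7.1  3.2 23.8]
[0.631  0.0025 0.06  ] -> [-7.1  3.2 25.8]
```

carry_out(deltas=[[[-2, 0.9, 2, 0], [-4.5, 2, 4.5, 0], [-6.5, 3, 7.5, 0], [-7.1, 3.2, 11, 0], [-7.1, 3.2, 14, 0], [-7.1, 3.2, 16.5, 0], [-7.1, 3.2, 19, 0], [-7.1, 3.2, 21, 0], [-7.1, 3.2, 21, 0], [-7.1, 3.2, 21, 0]]])

```text
clock: 26.92
tool_pos: [0.6069, -0.0012, 0.1007]
eef_rot: [0.252, -0.082, 0.964, 0.021]
contact_force: [0.1, -0.4, 0.1]
grip_width: 0.649
grasp_force: 0.0
```

```bash
python3 - <<'E'
from fk6 import *
go((.631,.0025,.060))
s=state(); p,M=pose(s); img,d=grab_frame("wrist"); cv2.imwrite("pics/w5.png",img); c=camera_info("wrist"); T=c['T_tool_cam']
v,u=np.mgrid[:400,:640]; X=np.stack([(u-c['cx'])/c['fx']*d,(v-c['cy'])/c['fy']*d,d],-1)@T[:3,:3].T+T[:3,3]; W=X@M.T+p; Z=W[...,2]
hsv=cv2.cvtColor(img,cv2.COLOR_BGR2HSV).astype(int); m=(hsv[...,0]>18)&(hsv[...,0]<36)&(hsv[...,1]>90)&(Z>.06)&(Z<.076)&(abs(W[...,0]-.63)<.07)&(abs(W[...,1])<.05)
q=W[m][:,:2].astype(np.float32); print(m.sum(),cv2.minAreaRect(q), 'tool y of block', np.percentile((W[m]-p)@M[:,1],[2,50,98]))
E
```

```text
t 26.9167 q [-0.148   0.2946  2.1187  0.5764  0.2819 -2.4083] p [ 0.6069 -0.0012  0.1007] lean 29.299197632568912 az z 9.566555127128026 F [ 0.0895 -0.3752  0.1286] grip 0.6487650177780782 0.0
x [-0.8595 -0.1474 -0.4894] y [-0.1683  0.9857 -0.0012] z [ 0.4826  0.0813 -0.8721]
(0.631, 0.0025, 0.06) -> [-0.1 -0.   4.7]
5815 ((0.6373315453529358, 0.0029845722019672394), (0.0830598920583725, 0.030085962265729904), 9.944869041442871) tool y of block [-0.015  -0.001   0.0131]
```

View pics/w5.png

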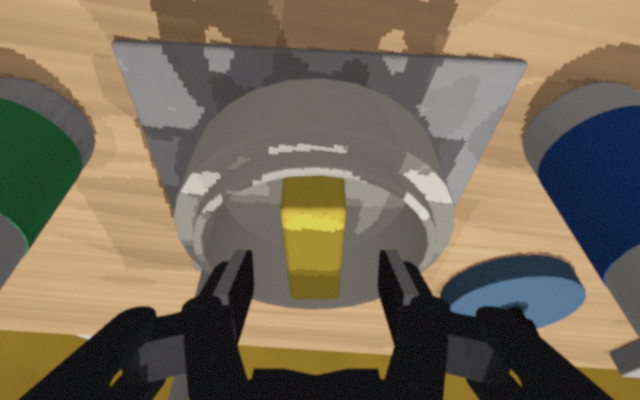

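The block lies centred between the fingers, top face at (315,235). Going in and closing.

carry_out(deltas=[[[-0.1, -0.1, 1.5, 0], [-0.2, -0.1, 3, 0], [-0.3, -0.1, 4.2, 0], [-0.3, -0.1, 4.7, 0], [-0.3, -0.1, 4.7, 0]]])

```text
clock: 27.38
tool_pos: [0.6336, 0.0018, 0.0637]
eef_rot: [0.254, -0.083, 0.963, 0.02]
contact_force: [-0.2, -0.0, -0.1]
grip_width: 0.652
grasp_force: 0.0
```

carry_out(deltas=[[[0, 0, 0, 0], [0, 0, 0, 0], [0, 0, 0, 0], [0, 0, 0, 0], [0, 0, 0, 0], [0, 0, 0, 0]]], jaw=1)

```text
clock: 27.88
tool_pos: [0.6336, 0.0019, 0.0644]
eef_rot: [0.255, -0.083, 0.963, 0.02]
contact_force: [-4.3, -0.6, 6.8]
grip_width: 0.341
grasp_force: 61.0
```

```bash
python3 - <<'E'
from fk6 import *
p,M=pose(); go(p+[0,0,.055],p+[-.1,-.015,.08],p+[-.16,.06,.18])
E
```

```text
t 27.8833 q [-0.1336  0.4068  2.0661  0.7094  0.2244 -2.5362] p [0.6336 0.0019 0.0644] lean 29.584439589979986 az z 9.41298003844003 F [-4.3321 -0.5902  6.7804] grip 0.3406380818368444 61.02696418762207
x [-0.8566 -0.1498 -0.4937] y [-0.1701  0.9854 -0.0038] z [ 0.4871  0.0807 -0.8696]
[0.6336 0.0019 0.1194] -> [-2.7 -0.  -4.8]
[ 0.5336 -0.0131  0.1444] -> [  4.8   0.2 -11.9]
[0.4736 0.0619 0.2444] -> [  3.9   8.6 -23. ]
```

carry_out(deltas=[[[-0.4, 0, -0.8, 0], [-1, 0, -1.8, 0], [-1.6, 0, -2.9, 0], [-2.2, 0, -3.9, 0], [-2.7, 0, -4.9, 0], [-2, 0, -5.8, 0], [-0.5, 0, -7.5, 0], [1.5, 0.1, -9, 0], [3.5, 0.2, -10.7, 0], [4.8, 0.2, -12, 0], [4.7, 2, -14.5, 0], [4.5, 3.5, -17, 0]]])

```text
clock: 28.88
tool_pos: [0.5018, 0.016, 0.186]
eef_rot: [0.25, -0.082, 0.965, 0.021]
contact_force: [0.4, -0.2, -0.1]
grip_width: 0.338
grasp_force: 60.0
```

```bash
python3 - <<'E'
from fk6 import *
go((.46,.09,.26),(.45,.345,.26),(.4525,.3575,.15),(.4525,.3575,.07),(.4525,.3575,.059))
E
```

```text
t 28.8833 q [-0.1427 -0.0761  2.3046  0.3477  0.4496 -2.1612] p [0.5018 0.016  0.186 ] lean 29.080871734115888 az z 9.559423770750994 F [ 0.4484 -0.2192 -0.0672] grip 0.33802885892838674 60.01734495162964
x [-0.8614 -0.1474 -0.486 ] y [-0.1681  0.9858 -0.0011] z [ 0.4793  0.0807 -0.8739]
(0.46, 0.09, 0.26) -> [-1.1  8.  -7.9]
(0.45, 0.345, 0.26) -> [-4.  33.3 -6.3]
(0.4525, 0.3575, 0.15) -> [ 1.  34.5  3.5]
(0.4525, 0.3575, 0.07) -> [ 4.8 34.5 10.5]
(0.4525, 0.3575, 0.059) -> [ 5.4 34.5 11.5]
```

carry_out(deltas=[[[-0.4, 2, -2, 0], [-0.8, 5, -5, 0], [-1.1, 8, -7.9, 0], [-1.5, 12, -7.7, 0], [-2, 16, -7.4, 0], [-2.5, 20, -7.1, 0], [-3, 24, -6.9, 0], [-3.5, 28, -6.6, 0], [-3.8, 31.5, -6.4, 0], [-4, 33.5, -6.3, 0], [-3, 34.3, -4.5, 0], [-2, 34.4, -2.5, 0]]])

```text
clock: 29.88
tool_pos: [0.4523, 0.3589, 0.2201]
eef_rot: [0.255, -0.084, 0.963, 0.022]
contact_force: [-1.0, -0.3, -2.0]
grip_width: 0.341
grasp_force: 60.2
```

carry_out(deltas=[[[0, 0, 0, 0], [0, 0, 0, 0]]])

```text
clock: 30.05
tool_pos: [0.4505, 0.3542, 0.2162]
eef_rot: [0.251, -0.084, 0.964, 0.018]
contact_force: [0.8, -0.4, -0.9]
grip_width: 0.335
grasp_force: 60.1
```

```bash
python3 - <<'E'
from fk6 import *
go((.449,.3575,.15),(.449,.3575,.09),(.449,.3575,.062),(.449,.3575,.0585))
f,d=grab_frame("scene"); P=cloud("scene",d); hsv=cv2.cvtColor(f,cv2.COLOR_BGR2HSV).astype(int)
m=(hsv[...,0]>18)&(hsv[...,0]<36)&(hsv[...,1]>90)&(abs(P[...,0]-.46)<.1)&(abs(P[...,1]-.35)<.1)&(P[...,2]>.09); q=P[m]; print('block',m.sum(),q.min(0),q.max(0),q.mean(0))
cv2.imwrite("pics/s3.png",cv2.resize(f[60:220,220:420],None,fx=4,fy=3.75))
E
```

```text
t 30.05 q [ 0.725   0.0662  2.0895 -0.4806  0.6006 -0.6721] p [0.4505 0.3542 0.2162] lean 29.15465915393391 az z 9.107106039510318 F [ 0.77   -0.4366 -0.8892] grip 0.3354725702009104 60.0666868686676
x [-0.86   -0.1522 -0.4871] y [-0.1704  0.9853 -0.0069] z [ 0.481   0.0771 -0.8733]
(0.449, 0.3575, 0.15) -> [3.3 0.4 5.7]
(0.449, 0.3575, 0.09) -> [ 6.2  0.4 11. ]
(0.449, 0.3575, 0.062) -> [ 7.6  0.5 13.4]
(0.449, 0.3575, 0.0585) -> [ 7.8  0.5 13.7]
block 465 [0.3613 0.2852 0.162 ] [0.5011 0.3737 0.479 ] [0.4539 0.342  0.2094]
```

View pics/s3.png

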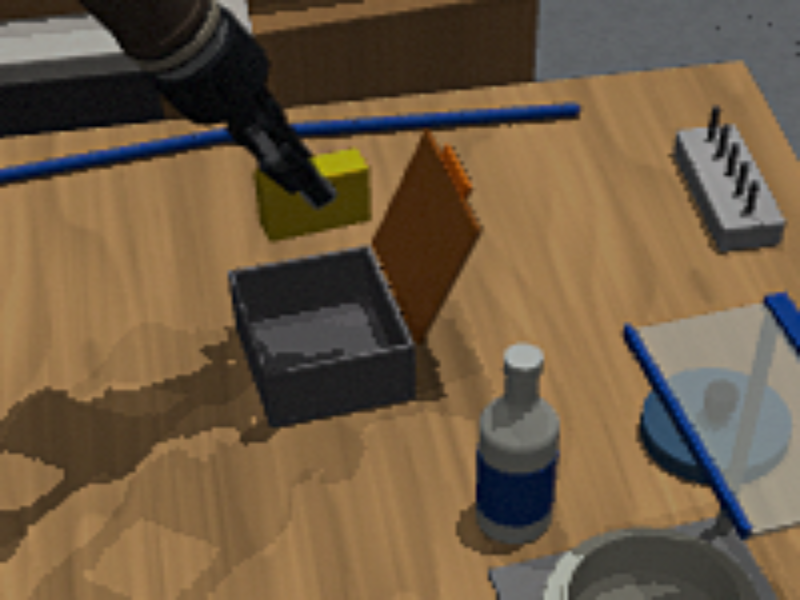

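The block is held upright above the open case (crop (315,195)), with the case at (320,330). Lowering it into the case.

carry_out(deltas=[[[0.7, 0.2, 1.2, 0], [2, 0.4, 3.4, 0], [3.3, 0.4, 5.7, 0], [4.7, 0.4, 8.3, 0], [6.2, 0.4, 11, 0], [6.9, 0.5, 12.2, 0], [7.4, 0.5, 13, 0], [7.6, 0.5, 13.4, 0], [7.6, 0.5, 13.4, 0], [7.6, 0.5, 13.4, 0]]])

```text
clock: 30.93
tool_pos: [0.4529, 0.3608, 0.0665]
eef_rot: [0.255, -0.083, 0.963, 0.021]
contact_force: [0.5, 0.0, -0.5]
grip_width: 0.336
grasp_force: 60.1
```

```bash
python3 - <<'E'
from fk6 import *
go((.449,.3575,.0585),(.449,.3575,.057))
E
```

```text
t 30.9333 q [ 0.7328  0.3557  2.1414 -0.9512  0.3315 -0.146 ] p [0.4529 0.3608 0.0665] lean 29.608763027674424 az z 9.558140880102787 F [ 0.4746  0.0091 -0.4726] grip 0.33593788863688606 60.09776830673218
x [-0.8566 -0.1486 -0.4941] y [-0.1698  0.9855 -0.0021] z [ 0.4872  0.082  -0.8694]
(0.449, 0.3575, 0.0585) -> [ 0.8 -0.3  0.5]
(0.449, 0.3575, 0.057) -> [ 0.9 -0.3  0.6]
```

carry_out(deltas=[[[0.4, -0.2, 0.3, 0], [0.8, -0.3, 0.5, 0], [0.9, -0.3, 0.6, 0], [0.9, -0.3, 0.6, 0]]])

```text
clock: 31.27
tool_pos: [0.4485, 0.3571, 0.0573]
eef_rot: [0.255, -0.083, 0.963, 0.021]
contact_force: [-1.1, -1.1, 3.1]
grip_width: 0.343
grasp_force: 60.6
```

```bash
python3 - <<'E'
from fk6 import *
go((.449,.3575,.057),(.449,.3575,.055))
E
```

```text
t 31.2667 q [ 0.7336  0.3681  2.1546 -1.017   0.3179 -0.0767] p [0.4485 0.3571 0.0573] lean 29.652561888936535 az z 9.530682785815946 F [-1.135  -1.104   3.1393] grip 0.34266852673633763 60.61898589134216
x [-0.8562 -0.1491 -0.4947] y [-0.1701  0.9854 -0.0026] z [ 0.4879  0.0819 -0.869 ]
(0.449, 0.3575, 0.057) -> [-0.   0.   0.1]
(0.449, 0.3575, 0.055) -> [0.1 0.  0.2]
```

Floor contact. I'll release, back out and close the fingers, then plan the cover push: hook the closed fingers over the tab and follow its arc.

carry_out(deltas=[[[0, 0, 0, 0], [0, 0, 0, 0], [0, 0, 0, 0], [0, 0, 0, 0]]], jaw=0.4)

```text
clock: 31.6
tool_pos: [0.4477, 0.3569, 0.0559]
eef_rot: [0.254, -0.083, 0.963, 0.02]
contact_force: [-0.2, -0.4, -0.5]
grip_width: 0.603
grasp_force: 0.0
```

carry_out(deltas=[[[0, 0, -1, 0], [0, 0, -3, 0], [0, 0, -6, 0], [0, 0, -9, 0], [0, 0, -12, 0], [0, 0, -15, 0], [0, 0, -18, 0], [0, 0, -18, 0]]])

```text
clock: 32.27
tool_pos: [0.3605, 0.3444, 0.2178]
eef_rot: [0.257, -0.083, 0.963, 0.024]
contact_force: [0.2, 0.3, 0.9]
grip_width: 0.598
grasp_force: 0.0
```

```bash
cat > e.py <<'E'
from fk6 import *
np.set_printoptions(precision=3,suppress=True)
c,sn=np.cos(np.radians(7)),np.sin(np.radians(7)); ex=np.array([c,sn,0]); ez=np.array([0,0,1.]); Hn=np.array([.450,.3575,.066])+.063*ex
def off(u,w): return u*ex+w*ez
def tcp(deg,ahead=0):
    th=np.radians(deg); cc=(-np.cos(th),np.sin(th)); n=(np.sin(th),np.cos(th))
    return Hn+off(.139*cc[0]+.006*n[0]+.0087+ahead,.139*cc[1]+.006*n[1]+.0071)
def press(deg,rho,down=0):
    th=np.radians(deg); cc=(-np.cos(th),np.sin(th)); n=(np.sin(th),np.cos(th))
    return Hn+off(rho*cc[0]+.006*n[0]+.0096-.0107,rho*cc[1]+.006*n[1]+.0054+.0191-down)
def plan(ts):
    s=state();p,M=pose(s);q=s['qpos'];go()
    for t in ts: q,e=ik6(np.array(t),M,q); print(np.round(t,3),q,round(e,4),'->',np.round(100*M.T@(np.array(t)-p),1))
E
cat > e1.py <<'E'
from e import *
p,M=pose(); s0=tcp(113.6)+.018*np.array([.869*c,.869*sn,.488])
plan([s0-.11*M[:,2]-[.1,0,-.03],s0-.09*M[:,2],s0,tcp(113.6),tcp(90),tcp(60)])
f,d=grab_frame("top"); P=cloud("top",d); hsv=cv2.cvtColor(f,cv2.COLOR_BGR2HSV).astype(int); Z=P[...,2]
m=(hsv[...,0]>18)&(hsv[...,0]<36)&(hsv[...,1]>130)&(abs(P[...,0]-.45)<.06)&(abs(P[...,1]-.357)<.06)&(Z>.05)&(Z<.075); b=max(blobs(m,10),key=lambda x:x[1][4])[0]; print('block',b.sum(),cv2.minAreaRect(P[b][:,:2].astype(np.float32)),np.median(Z[b]))
m=(hsv[...,0]<18)&(hsv[...,1]>150)&(abs(P[...,0]-.54)<.06)&(abs(P[...,1]-.367)<.1)&(Z>.075); q=P[m]; k=q.mean(0); n=np.linalg.svd(q-k,full_matrices=False)[2][2]; print('cover',m.sum(),n,k,q.max(0))
E
python3 e1.py
```

```text
t 32.2667 q [ 0.8621 -0.0767  2.2322 -0.5538  0.6422 -0.4899] p [0.3605 0.3444 0.2178] lean 29.91430698206118 az z 10.229807856923177 F [0.1503 0.2949 0.8676] grip 0.5976520071657206 0.0
x [-0.8541 -0.1477 -0.4987] y [-0.1722  0.9851  0.0032] z [ 0.4908  0.0886 -0.8668]
[0.443 0.366 0.332] [ 0.7535 -0.0736  1.9777 -0.3784  0.8243 -0.789 ] 0.0 -> [-13.1   0.7  -5.7]
[0.553 0.368 0.285] [ 0.6147  0.1378  1.859  -0.3364  0.6923 -0.9176] 0.0 -> [-20.1  -1.    3.9]
[0.597 0.376 0.207] [ 0.5814  0.3034  1.8292 -0.3803  0.5548 -0.883 ] 0.0 -> [-20.1  -1.   12.9]
[0.582 0.374 0.198] [ 0.5939  0.2913  1.8661 -0.4051  0.5358 -0.846 ] 0.0 -> [-18.4  -0.9  12.8]
[0.527 0.367 0.212] [ 0.6431  0.1885  1.9636 -0.436   0.5575 -0.7781] 0.0 -> [-14.3  -0.7   8.9]
[0.457 0.358 0.196] [ 0.7206  0.1066  2.0976 -0.5234  0.5407 -0.6239] 0.0 -> [-7.4 -0.3  6.7]
block 340 ((0.4515306055545807, 0.35699909925460815), (0.0834699273109436, 0.03047817572951317), 9.015501022338867) 0.05956803428126256
cover 1555 [-0.9115 -0.103   0.3982] [0.544  0.3673 0.136 ] [0.5753 0.4374 0.1973]
```

The block stands in the case, with its top at about 0.060 m, and the cover is at about 113.5°. Moving closed fingers behind the tab.

carry_out(deltas=[[[-3, 0.2, -1.3, 0], [-6.5, 0.3, -2.8, 0], [-10, 0.5, -4.3, 0], [-13.1, 0.5, -5.7, 0], [-15, 0, -3, 0], [-17, -0.4, -0.5, 0], [-19, -0.8, 2, 0], [-20.1, -1, 4, 0], [-20.1, -1, 7, 0], [-20.1, -1, 10, 0], [-20.1, -1, 12.5, 0], [-20.1, -1, 12.9, 0]]], jaw=1)

```text
clock: 33.32
tool_pos: [0.5954, 0.3699, 0.1903]
eef_rot: [0.249, -0.083, 0.965, 0.017]
contact_force: [-0.5, 0.1, -0.5]
grip_width: -0.002
grasp_force: 0.0
```

carry_out(deltas=[[[0, 0, 0, 0], [0, 0, 0, 0]]])

```text
clock: 33.48
tool_pos: [0.5966, 0.3724, 0.1978]
eef_rot: [0.253, -0.083, 0.964, 0.02]
contact_force: [0.0, 1.1, 1.1]
grip_width: -0.0
grasp_force: 0.0
```

```bash
cat > e2.py <<'E'
from e import *
plan([tcp(113.6)]+[tcp(a) for a in (105,95,85,75,65,58)])
E
python3 e2.py
```

```text
t 33.4833 q [ 0.5795  0.3144  1.8328 -0.3877  0.5522 -0.8772] p [0.5966 0.3724 0.1978] lean 29.4015094552352 az z 9.371407489043131 F [0.0043 1.1366 1.0661] grip -0.0002644368851491962 0.0
x [-0.8582 -0.1501 -0.4909] y [-0.17    0.9854 -0.0041] z [ 0.4844  0.0799 -0.8712]
[0.582 0.374 0.198] [ 0.5958  0.295   1.8582 -0.4029  0.5521 -0.8488] 0.0 -> [ 1.2  0.4 -0.7]
[0.563 0.371 0.206] [ 0.6121  0.2553  1.8918 -0.4103  0.563  -0.8297] 0.0 -> [ 2.5  0.5 -2.4]
[0.539 0.368 0.211] [ 0.6334  0.2123  1.9338 -0.4237  0.5712 -0.8   ] 0.0 -> [ 4.3  0.6 -4. ]
[0.515 0.365 0.212] [ 0.657   0.174   1.9779 -0.4424  0.5741 -0.7624] 0.0 -> [ 6.4  0.7 -5.3]
[0.491 0.363 0.209] [ 0.6823  0.1423  2.0231 -0.4669  0.5713 -0.7166] 0.0 -> [ 8.6  0.8 -6.2]
[0.468 0.36  0.202] [ 0.7087  0.1187  2.068  -0.4976  0.5625 -0.6623] 0.0 -> [11.   0.9 -6.7]
[0.453 0.358 0.194] [ 0.7274  0.108   2.0985 -0.5234  0.5526 -0.6191] 0.0 -> [12.7  1.  -6.8]
```

carry_out(deltas=[[[0.6, 0.2, -0.2, 0], [1.2, 0.4, -0.7, 0], [1.9, 0.5, -1.6, 0], [2.5, 0.5, -2.4, 0], [3.1, 0.5, -3, 0], [3.7, 0.6, -3.5, 0], [4.3, 0.6, -4, 0]]])

```text
clock: 34.07
tool_pos: [0.5391, 0.3696, 0.2143]
eef_rot: [0.255, -0.083, 0.963, 0.021]
contact_force: [1.8, 0.6, 2.0]
grip_width: 0.004
grasp_force: 1.1
```

```bash
cat > cov.py <<'E'
from e import *
def cover():
    f,d=grab_frame("scene"); P=cloud("scene",d); hsv=cv2.cvtColor(f,cv2.COLOR_BGR2HSV).astype(int)
    for n in ("top","scene"):
        f,d=grab_frame(n); P=cloud(n,d); hsv=cv2.cvtColor(f,cv2.COLOR_BGR2HSV).astype(int); Z=P[...,2]
        m=(hsv[...,0]<20)&(hsv[...,1]>150)&(hsv[...,2]>30)&(P[...,0]>.36)&(P[...,0]<.62)&(abs(P[...,1]-.36)<.09)&(Z>.06)&(Z<.22); q=P[m]
        if len(q)<40: print(n,len(q)); continue
        k=np.median(q,0); nn=np.linalg.svd(q-q.mean(0),full_matrices=False)[2][2]; nn*=np.sign(nn[2]); w=(q-Hn)
        a=np.degrees(np.arctan2(w[:,2],-(w@ex))); r=np.hypot(w[:,2],w@ex); print(n,len(q),'n',nn,'angle far pts',np.median(a[r>.09]) if (r>.09).any() else None,'med',k,'zmax',q[:,2].max())
E
cat > e3.py <<'E'
from cov import *
cover(); plan([tcp(a) for a in (85,75,65,58)])
E
python3 e3.py
```

```text
top 243 n [-0.991 -0.11   0.08 ] angle far pts 94.60009030427759 med [0.522 0.327 0.13 ] zmax 0.1946661554207858
scene 484 n [-0.99  -0.121  0.072] angle far pts 96.60154537943959 med [0.524 0.35  0.14 ] zmax 0.2072216223306469
t 34.2167 q [ 0.6347  0.2093  1.9338 -0.4232  0.5722 -0.8002] p [0.5387 0.3691 0.2128] lean 29.499543619412187 az z 9.520152630832682 F [0.4093 0.4604 0.2181] grip -0.0051822570194211695 0.5128362179943524
x [-0.8573 -0.1502 -0.4924] y [-0.1708  0.9853 -0.0031] z [ 0.4856  0.0814 -0.8704]
[0.515 0.365 0.212] [ 0.6567  0.1733  1.9794 -0.4435  0.5712 -0.7618] 0.0 -> [ 2.1  0.  -1.1]
[0.491 0.363 0.209] [ 0.6821  0.1415  2.0245 -0.4681  0.5685 -0.7158] 0.0 -> [ 4.4  0.2 -2. ]
[0.468 0.36  0.202] [ 0.7085  0.118   2.0694 -0.4991  0.5598 -0.6613] 0.0 -> [ 6.7  0.3 -2.5]
[0.453 0.358 0.194] [ 0.7272  0.1073  2.0999 -0.5251  0.5499 -0.6179] 0.0 -> [ 8.4  0.4 -2.6]
```

Works as planned: the cover is at about 95°. Continuing along the arc.

carry_out(deltas=[[[0.7, 0, -0.4, 0], [1.4, 0, -0.8, 0], [2.1, 0, -1.1, 0], [2.9, 0.1, -1.4, 0], [3.7, 0.1, -1.7, 0], [4.4, 0.2, -2, 0], [5.2, 0.2, -2.2, 0], [6, 0.3, -2.4, 0], [6.7, 0.3, -2.5, 0], [7.6, 0.4, -2.6, 0], [8.4, 0.4, -2.6, 0]]])

```text
clock: 35.13
tool_pos: [0.4532, 0.3582, 0.1933]
eef_rot: [0.254, -0.083, 0.964, 0.02]
contact_force: [-0.0, 1.4, 0.9]
grip_width: -0.004
grasp_force: 0.5
```

```bash
cat > e4.py <<'E'
from cov import *
cover(); plan([press(a,.122) for a in (58,50,40,30,20,10)]+[press(4,.12),press(0,.118,.001),press(0,.118,.003)])
E
python3 e4.py
```

```text
top 720 n [0.816 0.091 0.571] angle far pts 58.80028216115782 med [0.488 0.349 0.114] zmax 0.17548866242650973
scene 398 n [0.814 0.083 0.575] angle far pts 60.242111272720166 med [0.486 0.337 0.124] zmax 0.2128173204383117
t 35.2833 q [ 0.7274  0.1101  2.0998 -0.5255  0.5499 -0.6173] p [0.4529 0.3578 0.1927] lean 29.379728416107636 az z 9.371734137562772 F [-1.1547 -0.4715 -0.1993] grip -0.0004804431203745183 0.0
x [-0.8582 -0.151  -0.4906] y [-0.1708  0.9853 -0.0045] z [ 0.484   0.0799 -0.8714]
[0.452 0.358 0.197] [ 0.7282  0.1021  2.0976 -0.5178  0.5591 -0.6258] 0.0 -> [-0.2  0.  -0.4]
[0.438 0.356 0.188] [ 0.7466  0.0966  2.127  -0.5471  0.5459 -0.5784] 0.0 -> [ 1.5  0.1 -0.3]
[0.423 0.354 0.174] [ 0.768   0.0991  2.1609 -0.5907  0.5243 -0.5122] 0.0 -> [3.6 0.2 0.2]
[0.41  0.353 0.157] [ 0.7867  0.1125  2.1905 -0.6436  0.4974 -0.4377] 0.0 -> [5.6 0.2 1. ]
[0.4   0.351 0.138] [ 0.8015  0.137   2.2146 -0.7076  0.4662 -0.354 ] 0.0 -> [7.4 0.3 2.1]
[0.393 0.351 0.118] [ 0.8115  0.1719  2.2321 -0.7846  0.4324 -0.2605] 0.0 -> [8.9 0.3 3.6]
[0.393 0.351 0.105] [ 0.8118  0.1999  2.236  -0.8364  0.4105 -0.2035] 0.0 -> [9.6 0.3 4.7]
[0.394 0.351 0.096] [ 0.8098  0.2226  2.2362 -0.8765  0.3946 -0.1616] 0.0 -> [9.9 0.3 5.6]
[0.394 0.351 0.094] [ 0.8098  0.2272  2.2366 -0.8858  0.3914 -0.1515] 0.0 -> [10.   0.3  5.7]
```

carry_out(deltas=[[[0.7, 0, -0.3, 0], [1.5, 0.1, -0.3, 0], [2.5, 0.1, -0.1, 0], [3.6, 0.2, 0.2, 0], [4.6, 0.2, 0.6, 0], [5.6, 0.2, 1, 0], [6.5, 0.2, 1.5, 0], [7.4, 0.3, 2.1, 0], [8.2, 0.3, 2.8, 0], [8.9, 0.3, 3.6, 0], [8.9, 0.3, 3.6, 0]]])

```text
clock: 36.2
tool_pos: [0.3927, 0.3493, 0.1161]
eef_rot: [0.252, -0.084, 0.964, 0.019]
contact_force: [-0.5, -0.4, -0.1]
grip_width: -0.001
grasp_force: 0.0
```

```bash
cat > e5.py <<'E'
from cov import *
cover(); plan([press(4,.12),press(0,.118,.0),press(0,.118,.002),press(0,.118,.004)])
E
python3 e5.py
```

```text
top 2105 n [0.167 0.021 0.986] angle far pts 12.690479964120577 med [0.455 0.358 0.082] zmax 0.0978714822150506
scene 1040 n [0.167 0.018 0.986] angle far pts 13.452367808380004 med [0.457 0.347 0.083] zmax 0.1401602539973702
t 36.35 q [ 0.8098  0.1713  2.2305 -0.7843  0.432  -0.262 ] p [0.3946 0.3508 0.1186] lean 29.477310996419696 az z 9.45745220196999 F [ 0.4266 -0.341  -0.2182] grip -0.0002616433139565347 0.0
x [-0.8576 -0.1499 -0.4921] y [-0.1703  0.9854 -0.0034] z [ 0.4854  0.0809 -0.8706]
[0.393 0.351 0.105] [ 0.812   0.1997  2.2371 -0.8417  0.409  -0.1972] 0.0 -> [0.8 0.  1.1]
[0.394 0.351 0.096] [ 0.81    0.2202  2.237  -0.8777  0.3947 -0.1598] 0.0 -> [ 1.1 -0.   1.9]
[0.394 0.351 0.094] [ 0.81    0.2247  2.2374 -0.887   0.3916 -0.1498] 0.0 -> [1.2 0.  2.1]
[0.394 0.351 0.092] [ 0.81    0.2293  2.2378 -0.8964  0.3884 -0.1396] 0.0 -> [1.3 0.  2.3]
```

Cover at 9.7°. Pressing it shut gently.

carry_out(deltas=[[[0.3, 0, 0.4, 0], [0.6, 0, 0.8, 0], [0.8, 0, 1.2, 0], [1, 0, 1.6, 0], [1.1, 0, 1.9, 0], [1.1, 0, 1.9, 0], [1.1, 0, 1.9, 0]]])

```text
clock: 36.93
tool_pos: [0.3944, 0.3503, 0.0961]
eef_rot: [0.253, -0.083, 0.964, 0.02]
contact_force: [-0.2, -0.6, -0.7]
grip_width: -0.002
grasp_force: 0.0
```

```bash
python3 e5.py
```

```text
top 2132 n [0.002 0.001 1.   ] angle far pts 3.0695384493285682 med [0.455 0.357 0.072] zmax 0.08640231026229817
scene 1077 n [ 0.004 -0.001  1.   ] angle far pts 3.758797694469381 med [0.456 0.347 0.073] zmax 0.12206192214512113
t 37.0833 q [ 0.8096  0.2203  2.237  -0.8776  0.3948 -0.1601] p [0.3945 0.3504 0.0965] lean 29.469207401229937 az z 9.416366983840417 F [-0.0555  0.6266 -0.084 ] grip 0.0008093401855127763 0.0
x [-0.8576 -0.1498 -0.4919] y [-0.17    0.9854 -0.0037] z [ 0.4853  0.0805 -0.8706]
[0.393 0.351 0.105] [ 0.8122  0.1998  2.2369 -0.8414  0.4095 -0.1973] 0.0 -> [-0.3  0.  -0.8]
[0.394 0.351 0.096] [ 0.8102  0.2203  2.2368 -0.8773  0.3952 -0.1599] 0.0 -> [ 0.  0. -0.]
[0.394 0.351 0.094] [ 0.8102  0.2248  2.2372 -0.8866  0.3921 -0.1499] 0.0 -> [0.1 0.  0.2]
[0.394 0.351 0.092] [ 0.8102  0.2294  2.2376 -0.896   0.3889 -0.1397] 0.0 -> [0.2 0.  0.3]
```

carry_out(deltas=[[[0.1, 0, 0.1, 0], [0.1, 0, 0.2, 0], [0.1, 0, 0.2, 0]]])

```text
clock: 37.33
tool_pos: [0.3946, 0.3508, 0.0951]
eef_rot: [0.254, -0.083, 0.963, 0.02]
contact_force: [-6.5, -1.7, 9.6]
grip_width: 0.001
grasp_force: 5.0
```

carry_out(deltas=[[[0.1, 0, 0.1, 0], [0.1, 0, 0.2, 0], [0.1, 0, 0.2, 0]]])

```text
clock: 37.58
tool_pos: [0.3948, 0.3509, 0.0945]
eef_rot: [0.255, -0.083, 0.963, 0.02]
contact_force: [-17.6, -6.7, 27.4]
grip_width: 0.001
grasp_force: 13.4
```

Firm resistance at 27 N, so it's against the stop. Backing off and verifying everything.

carry_out(deltas=[[[-0.3, 0, -0.5, 0], [-0.8, 0, -1.5, 0], [-2, 0, -4, 0], [-3, 0, -7, 0], [-4, 0, -10, 0], [-4, 0, -13, 0], [-4, 0, -13, 0], [-4, 0, -13, 0]]])

```text
clock: 38.25
tool_pos: [0.3663, 0.347, 0.2271]
eef_rot: [0.255, -0.083, 0.963, 0.022]
contact_force: [0.1, 0.4, -0.1]
grip_width: 0.001
grasp_force: 0.0
```

```bash
cat > fin.py <<'E'
from cov import *
go(); cover()
f,d=grab_frame("top"); P=cloud("top",d); hsv=cv2.cvtColor(f,cv2.COLOR_BGR2HSV).astype(int); H,S,V=[hsv[...,i] for i in range(3)]; Z=P[...,2]; v,u=np.mgrid[:400,:640]
m=(H>95)&(H<125)&(S>70)&(u>395)&(u<490)&(v>155)&(v<260); cs=max(cv2.findContours(m.astype(np.uint8),0,2)[0],key=cv2.contourArea); (x,y),r=cv2.minEnclosingCircle(cs); A=np.c_[P[m][:,:2],np.ones(m.sum())]; ok=np.isfinite(A).all(1)&np.isfinite(P[m][:,2]); print('lid',onplane("top",(x,y),.034),'Z',np.median(P[m][ok,2]),'slopes',np.linalg.lstsq(A[ok],P[m][ok,2],rcond=None)[0][:2])
# mat edge: texture contour around lid
g=cv2.cvtColor(f,cv2.COLOR_BGR2GRAY)
w=[P[(Z>z0)&(u>b[0])&(u<b[1])&(v>b[2])&(v<b[3])].mean(0) for b,z0 in (((240,275,148,190),.15),((352,385,130,170),.09),((300,350,200,250),.018))]; print('bottle can puck',w)
E
python3 fin.py
```

```text
t 38.25 q [ 0.8557 -0.0776  2.2096 -0.5328  0.6647 -0.52  ] p [0.3663 0.347  0.2271] lean 29.690665123177837 az z 9.79076622343488 F [ 0.1424  0.4211 -0.0909] grip 0.00098174247136229 0.0
x [-0.8559 -0.1486 -0.4953] y [-0.1708  0.9853 -0.0004] z [ 0.4881  0.0842 -0.8687]
top 2298 n [0.0013 0.0024 1.    ] angle far pts 2.9705760829027277 med [0.4507 0.3538 0.0715] zmax 0.08212974065789447
scene 1177 n [-0.0005 -0.0003  1.    ] angle far pts 3.659806702295406 med [0.4511 0.3521 0.073 ] zmax 0.07841875543033405
lid [[ 0.4667 -0.3687  0.034 ]] Z 0.03321078645990716 slopes [ 0.0006 -0.0006]
bottle can puck [array([0.5707, 0.1448, 0.1838]), array([ 0.6188, -0.1572,  0.1069]), array([ 0.4214, -0.0318,  0.0218])]
```

```bash
python3 -c "
from rig import *
print(finish_job())"
```

```text
the job is handed in; nothing more can be done
None
```

The job is handed in, with no verdict returned: the blue lid is knob-up and level within about 3 mm of the cork mat's centre, after one set-down on the table to regrip; the block stands upright in the case, whose cover reads flat and shut; the bottle, can and milling blank have not moved; it took 38 s.

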